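Empty a flow-rack lane and set its guide for the next part

ROBOT

A 6-joint arm with a two-finger parallel gripper is mounted at the origin on a cart in front of the work surface, level with it; the furniture and walls round the work are solid. World frame = base frame: x ahead of the robot, y to its left, z up, the work surface at z = 0. Lengths are in m, angles in rad, forces in N, time in s.
With the tool pointing down it reaches from about 0.35 to 0.85 m from the base axis. Payload 8.1 kg.
Tool frame: the origin (TCP) lies at the very end of the fingers, on their centre line; the grasp point (between the pads) lies 19 mm behind it; z points along the fingers, y is the line along which they close (so a half turn about z gives the same grasp; the last joint's range is limited). The gripper opens to 93 mm and grips with 3 to 60 N. Pads are 15 mm wide; open, the fingers measure 128 mm over their backs; the gripper's body (75 mm by 188 mm) begins 65 mm behind the grasp point.
Start: joints at [-1.331, 0.13, 1.488, -0, 1.523, -0.085], TCP at [0.191, -0.569, 0.186] pointing down, gripper open.
Joint ranges: [-2.96, 2.96], [-0.89, 2.26], [0.02, 2.5], [-1.34, 4.48], [0, 2.73], [-2.66, 2.66]. Speed limits (rad/s): [2.39, 2.39, 2.79, 3.14, 3.14, 3.14].

INTERFACE

Orientations are given as a rotation vector (axis times angle).
In Python, from plant import robot gives the robot as it stands.
- The arm moves only by the tool play_rows, never from a script. Its argument "deltas" is one flat list of numbers, 5 for each row, row after row: the shift along the tool's x, y, z in mm, then the turn about the tool's z in degrees, then the finger opening in mm, from 0 to 93. A call has 1 to 10 rows; each row shifts and turns the commanded pose from where the row before left it, along the tool's axes as they then stand; what a row does not reach is not made up. A row lasts 1/12 s, in which the tool goes at most 41.7 mm and 7.16 degrees, less where a joint would pass 70% of its speed; a pose out of reach is approached as far as the arm can. A call with a gripper value outside its range is refused whole. The fingers move at their own pace and stop on an object; "newtons" is the grip in N (left out, the last holds). Time passes only in rows, so rows that do not move let the fingers close. It gives the time, the measured TCP pose, the force, the opening and the grip force at its end, in the units of the state.
- robot.read_state(): the state, without advancing time (a new reading comes with each control period).
- robot.read_camera(name): name is "side" or "top"; returns a dict with "pixels" (480x640x3 uint8, blue, green, red), "mtx" (3x3 intrinsics, pixels), "eye" and "rotation" of the camera in the world. Camera axes: x right, y up, looking along -z (the intrinsics and any distortion apply to the point x, -y, -z); pixel columns grow to the right and rows downward; lengths in m; the calibration is good to about 2 mm. A picture is of the moment at which its call begins. There is no depth.
- robot.close_job(): hands the job in; it is judged then, once.
The state is a dict: "t": time; "q": joint angles; "dq": joint speeds; "joint_torque": joint torques, N m; "tool_pos": TCP position; "orientation": TCP orientation; "force": force on the tool from outside, world axes, zero at the start; "wrist_torque": the same for the moment, N m; "opening": finger opening in m; "gripper_force": force on a finger pad.
Only numpy, scipy, OpenCV 4.12 (cv2) and the standard library are available. Lean on these libraries where they do the work, as an engineer would, in place of code of your own. Each camera call takes 0.05 s, during which the arm holds its last target. There are 200 camera calls.

TASK

Change the small roller lane over to the next part. Take the relays out of the lane one by one, always the front one at the stop, and lay each in the black tray before taking the next that rolls down; a relay left standing just behind the tray or to the left of the lane goes in the tray too, all side by side on its floor and not on top of one another. Once the lane is empty, turn its knob until the black pointer of the guide stands at the red mark; leave the other small things alone.

Things in the scene. Friction and masses are not known exactly. Their poses are not given: they have to be found in the camera images.
- lane: Small roller lane (flow rack), fixed to the bench. Origin: at bench level under the middle of the front stop's inner face; x up the lane, y to its left, z up. Its 238 mm bed of free rollers slopes down at 11 degrees to the stop, so parts roll down to it by themselves. Roller tops are 50 mm above the bench at the stop, rising 194 mm per m of x. The stop stands 12 mm above the roller tops.
- lane_front (a point): Middle of the roller bed at the stop's inner face, on the roller tops. Axes as the lane's. Two blue guides 9 mm high above the rollers keep the parts about the lane's y = 0: the right one fixed, inner face at y = -16 mm; the left one movable, inner face at +16 mm plus its travel (4 mm per rad of knob).
- knob_grip (a point): Middle of the bar grip of the black adjusting knob, which stands upright on a grey gear housing left of the lane (lane x 21..99, y 57..160 mm, 60 mm high under the knob, 72 mm next to the lane). 97 mm above the bench, at lane x = 60, y = 122 mm. Bar 42 long, 14 wide, 30 mm above the knob's disc; this point is 7 mm below its top. Frame turns with the knob, x along the bar.
- knob (a joint): Angle of the adjusting knob, 0 to 6.8 rad, growing clockwise seen from above; starts at 0 to 0.6 and stays where it is left (friction 0.03 N m). Through rack and pinion 1 rad clockwise moves the left guide and its pointer 4 mm to the left (+y of the lane).
- pointer_tip (a point): Tip of the small black pointer carried by the front end of the left guide, over the white scale in front of the stop. At knob angle 0 it is at y = 26 mm in the lane's frame. Axes as the lane's.
- mark_tip (a point): Tip of the red mark clipped to the white scale, facing the pointer: the guide setting for the next part. Fixed; 11 to 24 mm left of the pointer at the start. Axes as the lane's. Pointer and mark are 3 mm wide; they are aligned when their tips have the same y in the lane's frame.
- tray: A loose, black, open plastic tray, 164 (its x) x 206 (its y) x 22 mm, walls and floor 3 mm, 0.6 kg, on the bench beside the lane. Origin: centre of its underside.
- relay1: A beige plug-in relay with black base, a closed box 52 (x) x 28 (y) x 30 mm (z), about 35 g; origin at the centre of its underside, z to its top. In the lane, x along the lane; relays 1 to 4 stand in this order from the stop, end to end.
- relay2: A beige plug-in relay with black base, a closed box 52 (x) x 28 (y) x 30 mm (z), about 35 g; origin at the centre of its underside, z to its top. In the lane, x along the lane; relays 1 to 4 stand in this order from the stop, end to end.
- relay3: A beige plug-in relay with black base, a closed box 52 (x) x 28 (y) x 30 mm (z), about 35 g; origin at the centre of its underside, z to its top. In the lane, x along the lane; relays 1 to 4 stand in this order from the stop, end to end.
- relay4: A beige plug-in relay with black base, a closed box 52 (x) x 28 (y) x 30 mm (z), about 35 g; origin at the centre of its underside, z to its top. In the lane, x along the lane; relays 1 to 4 stand in this order from the stop, end to end; this one may be absent.
- spare1: A beige plug-in relay with black base, a closed box 52 (x) x 28 (y) x 30 mm (z), about 35 g; origin at the centre of its underside, z to its top. Left standing on the bench behind the tray; may be absent.
- spare2: A beige plug-in relay with black base, a closed box 52 (x) x 28 (y) x 30 mm (z), about 35 g; origin at the centre of its underside, z to its top. Left standing on the bench to the left of the lane's knob; may be absent.
- tape_roll: Bystander: a roll of black tape, 51x48x19 mm, lying on the bench in front of the lane; origin at the centre of its underside. Leave it alone.
- terminal_green: Bystander: a green terminal block, 47x12x39 mm, standing to the right of the tray; origin at the centre of its underside. Leave it alone.
Not all that is in view belongs to the job. What is shaped like the relay2 but green or orange is not meant. Leave any yellow look-alike of the relay3 alone.

How it is judged:
By the outcome, as a careful person would: the job done as asked, in the order asked, and still so for the second after the job is handed in, with the robot touching nothing.
Of relay4, spare1, spare2 only 1 to 3 are there at a start; the rules pass over those that are not, and their reading is None.
At some moment in a run one of tray may be knocked a few centimetres aside while the robot is not near it.
Once in a run the grip may slacken for a moment while it holds something.
It also fails if it takes over 210 s, if anything falls off the work surface, if the arm or the gripper's body presses on something with over 40 N, if the wrist force passes 120 N, or if a joint passes its speed limit or range.

## Working session

There is one attempt and no reset: what is moved stays moved. The work goes in short steps, Python scripts to look and compute and a tool call to move; the robot and the scene stay as the last step left them, time stands still between calls to the robot, and variables do not carry over. Pictures are saved under pics/ and viewed, at most 14 in all, crops included, and the job is handed in when it is done.

Besides the shell and the picture viewer there is one more tool, called after "Call:" by a JSON object that holds its "op" and its "data". play_rows: Moves the arm, as the interface text tells. Its arguments: {"type":"object","properties":{"deltas":{"type":"array"},"newtons":{"type":"number"}},"required":["deltas"]}

```bash
mkdir -p pics; ls; cat > h.py <<'E'
import numpy as np, cv2
from plant import robot
def snap(name,fn):
    c=robot.read_camera(name); cv2.imwrite('pics/'+fn+'.png',c['pixels']); np.savez('pics/'+fn+'.npz',**{k:np.array(v) for k,v in c.items()}); return c
def load(fn): return dict(np.load('pics/'+fn+'.npz'))
def ray(c,u,v,z):
    K=np.array(c['mtx']);d=np.linalg.inv(K)@[u,v,1];d=np.array([d[0],-d[1],-d[2]])
    R=np.array(c['rotation']);e=np.array(c['eye']);w=R@d;return e+w*(z-e[2])/w[2]
def proj(c,p):
    q=np.array(c['rotation']).T@(np.array(p)-c['eye']);q=np.array([q[0],-q[1],-q[2]]);r=np.array(c['mtx'])@q;return r[:2]/r[2]
def st():
    s=robot.read_state();print({k:np.round(s[k],4).tolist() for k in('t','q','tool_pos','orientation','force','opening','gripper_force')});return s
E
python3 - <<'E'
from h import *
for n in('top','side'):
    c=snap(n,n+'0');print(c.keys(),c['mtx'],c['eye'],c['rotation'])
st()
E
```

```text
pics
dict_keys(['pixels', 'mtx', 'eye', 'rotation']) [[501.8887792    0.         329.37503088]
 [  0.         501.8887792  233.24037474]
 [  0.           0.           1.        ]] [ 0.46213486 -0.00996401  1.38788245] [ 0.04657652 -0.05960314 -1.55345369]
dict_keys(['pixels', 'mtx', 'eye', 'rotation']) [[437.3142123    0.         314.66372286]
 [  0.         437.3142123  239.25026142]
 [  0.           0.           1.        ]] [0.29946945 0.74109578 0.68754218] [ 0.20634607 -1.28323429 -2.57422024]
{'t': 0.1, 'q': [-1.3314, 0.1311, 1.4891, -0.0001, 1.523, -0.0854], 'tool_pos': [0.1914, -0.5681, 0.1849], 'orientation': [-3.0986, -0.5077, 0.0003], 'force': [-0.3401, -0.4915, 0.1973], 'opening': 0.093, 'gripper_force': 0.0}
```

View pics/top0.png

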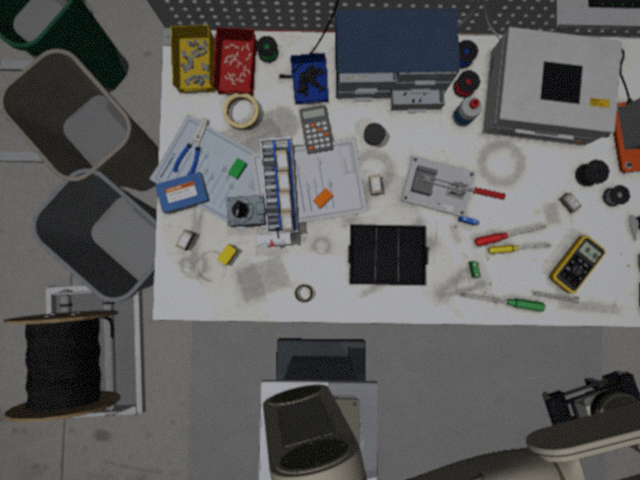

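View pics/side0.png

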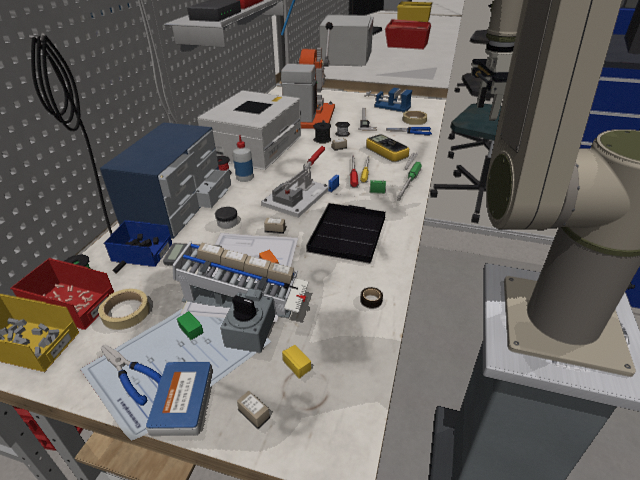

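```bash
sed -i "s/R=np.array(c\['rotation'\])/R=cv2.Rodrigues(np.array(c['rotation'],float))[0]/; s/np.array(c\['rotation'\]).T/cv2.Rodrigues(np.array(c['rotation'],float))[0].T/" h.py
cat >> h.py <<'E'
def crop(fn,out,x0,y0,x1,y1,k):
    im=cv2.imread('pics/'+fn+'.png')[y0:y1,x0:x1]; cv2.imwrite('pics/'+out+'.png',cv2.resize(im,None,fx=k,fy=k,interpolation=cv2.INTER_CUBIC))
E
python3 - <<'E'
from h import *
crop('top0','c1',225,130,305,255,4.7)
crop('top0','c2',165,150,445,300,2.8)
a=cv2.imread('pics/c1.png');b=cv2.imread('pics/c2.png')
crop('side0','c3',165,185,425,430,2.4)
E
```

```text
(no output)
```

View pics/c1.png

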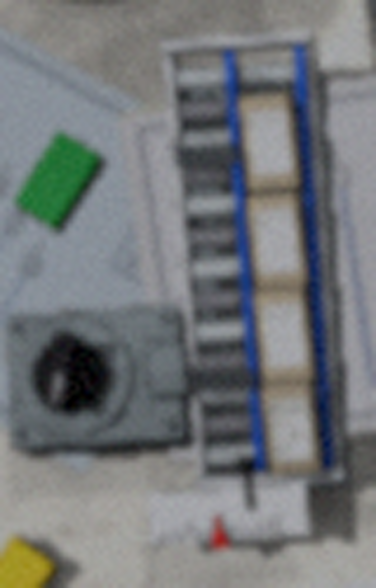

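View pics/c2.png

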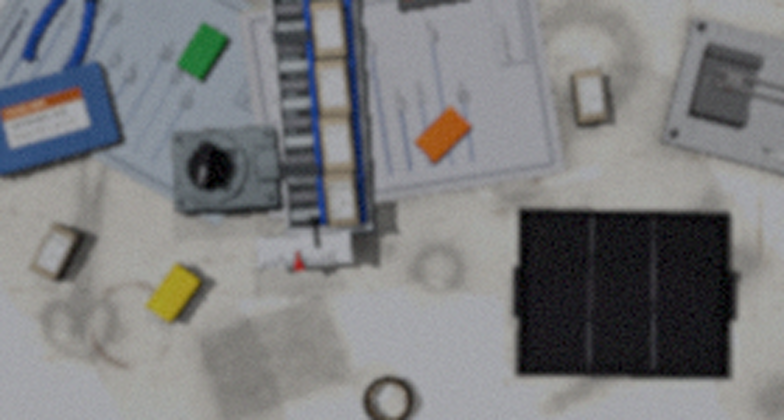

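View pics/c3.png

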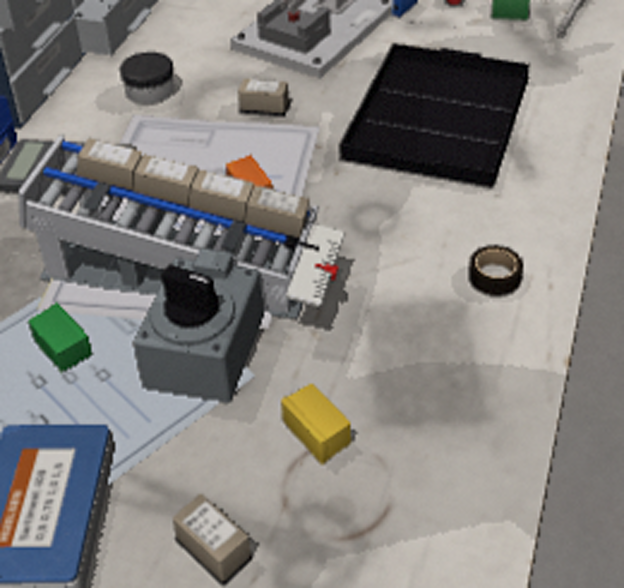

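```bash
cat > fit.py <<'E'
from h import *
from scipy.optimize import least_squares
t=load('top0');s=load('side0')
T=lambda u,v:(t,225+u/4.7,130+v/4.7); S=lambda u,v:(s,165+u/2.4,185+v/2.4)
obs=[(T(270,470),(-5.7,13,79.4)),(T(317,468),(-5.7,-15,79.4)),(T(246,97),(198.5,13,119)),(T(294,95),(198.5,-15,119)),
(T(8,315),(99,160,60)),(T(13,450),(21,160,60)),(T(182,305),(99,57,72)),(T(188,443),(21,57,72)),
(S(300,222),(-5.7,13,79.4)),(S(312,202),(-5.7,-15,79.4))]
def w(p,l): c,s_=np.cos(p[2]),np.sin(p[2]); return np.array([p[0]+c*l[0]/1e3-s_*l[1]/1e3,p[1]+s_*l[0]/1e3+c*l[1]/1e3,l[2]/1e3])
if __name__=='__main__':
    f=lambda p:np.concatenate([proj(c,w(p,l))-[u,v] for (c,u,v),l in obs])
    r=least_squares(f,[.4,.1,0],loss='soft_l1');print(r.x,np.degrees(r.x[2]));print(f(r.x).reshape(-1,2).round(1))
    p=r.x
    for n,l in dict(knob=(60,122,104),pt=(-20,26,60)).items(): print(n,w(p,l),proj(t,w(p,l)),proj(s,w(p,l)))
    for n,(u,v) in dict(pt=(251,507),mk=(217,518)).items():
        q=ray(*T(u,v),.055);d=q[:2]-p[:2];c,sn=np.cos(p[2]),np.sin(p[2]);print(n,q,c*d[0]+sn*d[1],-sn*d[0]+c*d[1])
    # spares & tray (c2: 165,150, 2.8)
    C=lambda u,v,z:ray(t,165+u/2.8,150+v/2.8,z)
    for n,ps in dict(sp2=[(54,226),(80,234),(64,278),(35,264)],sp1=[(575,70),(604,68),(607,124),(577,126)]).items():
        q=[C(*a,.03) for a in ps];print(n,np.round(q,3)[:,:2].tolist(),np.mean(q,0))
    q=[C(*a,.022) for a in [(519,210),(729,212),(729,376),(518,376)]];print('tray',np.round(q,3)[:,:2].tolist(),np.mean(q,0))
    for a in [(265,268),(185,200)]: pass
E
python3 fit.py
```

```text
[0.55941674 0.09045169 0.07629624] 4.371452690245236
[[-0.2  1.8]
 [ 0.5  1.6]
 [-0.7  0.6]
 [ 0.   0.4]
 [-1.2 -0.7]
 [-0.9 -0.2]
 [-0.  -1.4]
 [ 0.2 -1.4]
 [ 0.8 -1.8]
 [-0.8 -2.1]]
knob [0.60994307 0.2166701  0.104     ] [237.66721073 208.14364945] [241.62386168 298.91135387]
pt [0.53749314 0.1148516  0.06      ] [278.26287118 237.96539731] [296.26990923 287.63845797]
pt [0.53803092 0.11495194 0.055     ] -0.019456136116552666 0.026059059029996806
mk [0.53147973 0.13400646 0.055     ] -0.02453589168258958 0.045557491851271836
sp2 [[0.555, 0.372], [0.547, 0.347], [0.504, 0.361], [0.518, 0.389]] [0.53094057 0.36721081 0.03      ]
sp1 [[0.716, -0.13], [0.718, -0.158], [0.663, -0.162], [0.661, -0.133]] [ 0.68962602 -0.1456384   0.03      ]
tray [[0.578, -0.078], [0.58, -0.283], [0.421, -0.283], [0.417, -0.079]] [ 0.49904548 -0.18056072  0.022     ]
```

```bash
sed -i 's/57,72/57,60/g; s/225+u\/4.7,130+v\/4.7/224.6+u\/4.7,129.6+v\/4.7/; s/165+u\/2.4,185+v/164.7+u\/2.4,184.7+v/; s/165+u\/2.8,150+v/164.7+u\/2.8,149.7+v/' fit.py; python3 fit.py
```

```text
[0.5603618  0.0918707  0.07553051] 4.3275796035712855
[[-0.3  1.8]
 [ 0.4  1.6]
 [-0.8  0.6]
 [-0.   0.5]
 [-1.3 -0.7]
 [-1.  -0.2]
 [ 0.4 -0.8]
 [ 0.6 -1. ]
 [ 0.5 -1.2]
 [-1.1 -1.4]]
knob [0.61098477 0.21805039 0.104     ] [237.14086744 207.73116379] [240.81092966 299.30135859]
pt [0.5384569  0.11628739 0.06      ] [277.72878852 237.59294004] [295.60949085 288.00617573]
pt [0.53907767 0.11603883 0.055     ] -0.01939975497610176 0.02570530145968326
mk [0.5325257  0.13509376 0.055     ] -0.024495177423542562 0.045200306602279014
sp2 [[0.555, 0.373], [0.548, 0.348], [0.505, 0.362], [0.518, 0.39]] [0.53173857 0.36804848 0.03      ]
sp1 [[0.717, -0.129], [0.719, -0.157], [0.664, -0.161], [0.662, -0.132]] [ 0.69043831 -0.14480982  0.03      ]
tray [[0.579, -0.077], [0.581, -0.282], [0.421, -0.282], [0.418, -0.078]] [ 0.49984827 -0.17973615  0.022     ]
```

```bash
cat >> h.py <<'E'
def pose():
    s=robot.read_state(); R=cv2.Rodrigues(np.array(s['orientation'],float))[0]
    return np.array(s['tool_pos'])*1e3, np.degrees(np.arctan2(R[1,0],R[0,0]))
def plan(wps,start=None):
    """wps: (x,y,z mm,yaw deg,opening,nrows) -> rows in tool axes, rounded, error carried"""
    p,a=start if start else pose(); p=np.array(p,float); allr=[]
    for x,y,z,yaw,op,n in wps:
        p0=p.copy();d=np.array([x,y,z])-p0;a0=a;da=(yaw-a0+540)%360-180 if abs(yaw-a0)>360 else yaw-a0
        for i in range(1,n+1):
            r=np.radians(a);ex=np.array([np.cos(r),np.sin(r),0]);ey=np.array([np.sin(r),-np.cos(r),0])
            t=p0+d*i/n-p;row=[round(float(t@ex)),round(float(t@ey)),round(-float(t[2])),round(-(a0+da*i/n-a),1),op]
            if i<n: row[3]=float(round(row[3]))
            p=p+ex*row[0]+ey*row[1]-np.array([0,0,1])*row[2]; a-=row[3]; allr.append([int(v) if v==int(v) else v for v in row])
    for k in range(0,len(allr),10): print(str(sum(allr[k:k+10],[])).replace(' ',''))
    print('end',p.round(1),round(a,1))
E
python3 - <<'E'
from fit import *
for z,ps in ((.0794,[(270,470),(317,468)]),(.0893,[(264,384),(313,381)]),(.119,[(246,97),(294,95)])):
    print([ray(*T(*a),z).round(4).tolist() for a in ps])
print(pose())
plan([(575,91,200,184.3-0,50,25)])
E
```

```text
[[0.5584, 0.1037, 0.0794], [0.56, 0.0776, 0.0794]]
[[0.6053, 0.1072, 0.0893], [0.6075, 0.0802, 0.0893]]
[[0.759, 0.1179, 0.119], [0.7606, 0.0918, 0.119]]
(array([ 191.35452748, -568.06409352,  184.88816863]), np.float64(18.610103582768872))
[23,-20,-1,-7,50,25,-17,0,-6,50,27,-15,-1,-7,50,29,-11,0,-6,50,29,-8,-1,-7,50,30,-4,-1,-7,50,31,-1,0,-6,50,30,3,-1,-7,50,30,6,0,-7,50,29,10,-1,-6,50]
[27,13,-1,-7,50,26,16,0,-6,50,24,19,-1,-7,50,22,21,0,-7,50,19,24,-1,-6,50,16,26,-1,-7,50,13,28,0,-7,50,10,29,-1,-6,50,6,29,0,-7,50,3,31,-1,-7,50]
[-1,30,-1,-6,50,-4,30,0,-7,50,-8,30,-1,-6,50,-11,28,-1,-7,50,-14,27,0,np.float64(-6.7),50]
end [574.9  90.6 199.9] 184.3
```

Call:
{"op": "play_rows", "data": {"deltas": [23,-20,-1,-7,50,25,-17,0,-6,50,27,-15,-1,-7,50,29,-11,0,-6,50,29,-8,-1,-7,50,30,-4,-1,-7,50,31,-1,0,-6,50,30,3,-1,-7,50,30,6,0,-7,50,29,10,-1,-6,50], "newtons": 20}}

```text
t: 0.93
tool_pos: [0.3453, -0.3031, 0.1913]
orientation: [-2.316, -2.121, -0.0]
force: [0.1, -0.6, 0.9]
opening: 0.0501
gripper_force: 0.0
```

Call:
{"op": "play_rows", "data": {"deltas": [27,13,-1,-7,50,26,16,0,-6,50,24,19,-1,-7,50,22,21,0,-7,50,19,24,-1,-6,50,16,26,-1,-7,50,13,28,0,-7,50,10,29,-1,-6,50,6,29,0,-7,50,3,31,-1,-7,50]}}

```text
t: 1.77
tool_pos: [0.4987, -0.0397, 0.1973]
orientation: [-0.761, -3.047, 0.0]
force: [-0.4, -1.1, 0.8]
opening: 0.0505
gripper_force: 0.0
```

Call:
{"op": "play_rows", "data": {"deltas": [-1,30,-1,-6,44,-4,30,0,-7,44,-8,30,-1,-6,44,-11,28,-1,-7,44,-14,27,0,-6.7,44,0,0,0,0,44,0,0,0,0,44]}}

```text
t: 2.35
tool_pos: [0.5748, 0.0913, 0.1998]
orientation: [0.121, -3.137, 0.0]
force: [-0.7, 0.0, -0.5]
opening: 0.044
gripper_force: 0.0
```

```bash
python3 - <<'E'
from h import *
st();print(pose())
plan([(585,92,100,184.3,44,4),(585,92,70,184.3,44,4)])
E
```

```text
{'t': 2.35, 'q': [0.0694, 0.0784, 1.5185, -0.0001, 1.5465, -1.5786], 'tool_pos': [0.5748, 0.0913, 0.1998], 'orientation': [0.1211, -3.1375, 0.0002], 'force': [-0.7234, 0.0145, -0.5255], 'opening': 0.044, 'gripper_force': 0.0}
(array([574.81813643,  91.26698483, 199.81299012]), np.float64(-175.5779867428537))
[-3,0,25,-90,44,0,-2,25,-90,44,3,0,25,-90,44,0,2,25,np.float64(-89.9),44,0,0,7,0,44,0,0,8,0,44,0,0,7,0,44,0,0,8,0,44]
end [584.8  92.   69.8] 184.3
```

Call:
{"op": "play_rows", "data": {"deltas": [-10,0,30,0,44,0,0,30,0,44,0,0,30,0,44,0,0,20,0,44,0,0,12,0,44,0,0,8,0,44,0,0,0,0,44,0,0,0,0,44]}}

```text
t: 3.02
tool_pos: [0.5855, 0.0903, 0.0718]
orientation: [-0.117, 3.138, -0.0]
force: [0.8, -0.6, 0.5]
opening: 0.0443
gripper_force: 0.0
```

```bash
python3 - <<'E'
from h import *
st()
snap('side','s1');crop('s1','s1c',165,165,325,325,3.7)
E
```

```text
{'t': 3.0167, 'q': [0.0667, 0.1896, 1.6348, -0.0001, 1.3162, -1.5785], 'tool_pos': [0.5855, 0.0903, 0.0718], 'orientation': [-0.1167, 3.1385, -0.0001], 'force': [0.8058, -0.5557, 0.5121], 'opening': 0.0443, 'gripper_force': 0.0}
```

View pics/s1c.png

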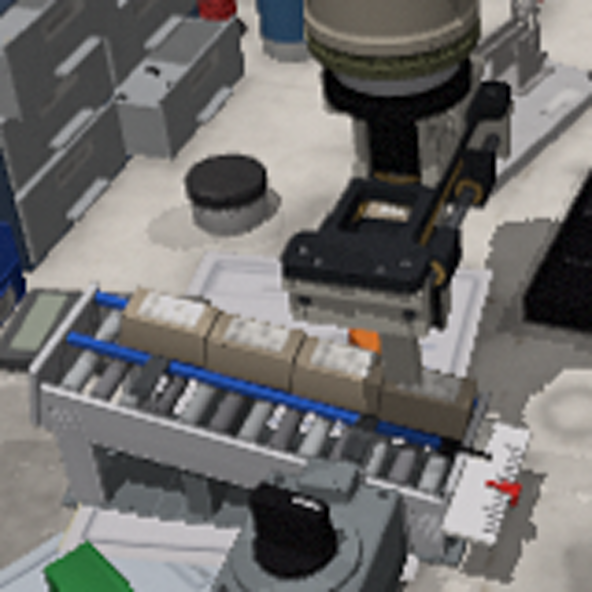

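```bash
python3 - <<'E'
from fit import *
s1=load('s1');p=(.5604,.0919,.0755)
P=lambda q:((proj(s1,q)-[165,165]+.5)*3.7-.5).round()
c=np.array([.5855,.0903,.0718])
for dx,dy in((-.0075,.022),(.0075,.022),(-.0075,.0395),(.0075,.0395)): print('tip',P(c+[dx,dy,0]))
for x,y,z in((0,13,50),(51,13,59.9),(-5.7,13,79.4),(45.3,13,89.3)): print('relay',P(w(p,(x,y,z))))
E
```

```text
tip [420. 423.]
tip [395. 418.]
tip [409. 443.]
tip [384. 438.]
relay [457. 449.]
relay [371. 424.]
relay [464. 412.]
relay [377. 387.]
```

```bash
python3 - <<'E'
from h import *
crop('s1','s1d',235,225,310,295,8)
E
```

```text
(no output)
```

View pics/s1d.png

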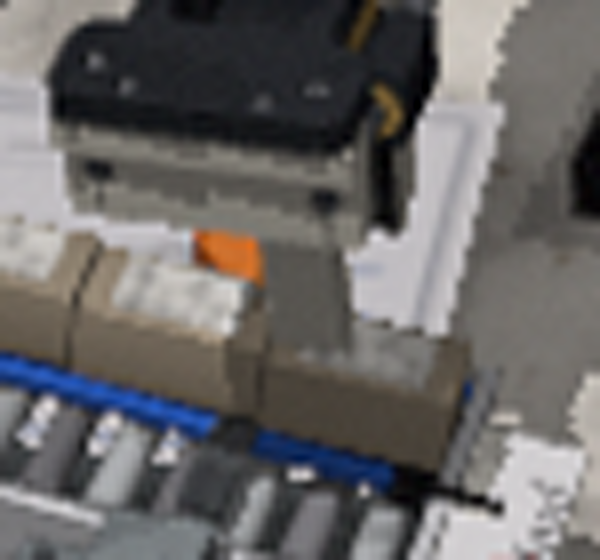

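```bash
python3 - <<'E'
from fit import *
s1=load('s1')
P=lambda q:((proj(s1,q)-[235,225]+.5)*8-.5).round()
c=np.array([.5855,.0903,.0718])
for dx in(-.0375,.0375):
  for dy in (-.094,.094): print('body',dx,dy,P(c+[dx,dy,.084]))
for dy in (.022,.0395,-.022,-.0395): print(dy,P(c+[0,dy,0]),P(c+[0,dy,.05]))
p=s1['pixels']
E
python3 - <<'E'
import sys;sys.path.insert(0,'.')
import os;os.chdir('.')
from h import *
snap('top','t1');crop('t1','t1c',225,130,325,255,4.7)
E
```

```text
body -0.0375 -0.094 [585. -52.]
body -0.0375 0.094 [337. 390.]
body 0.0375 -0.094 [326. -94.]
body 0.0375 0.094 [ 38. 332.]
0.022 [322. 430.] [309. 283.]
0.0395 [298. 474.] [283. 326.]
-0.022 [380. 326.] [369. 181.]
-0.0395 [402. 286.] [392. 142.]
```

View pics/t1c.png

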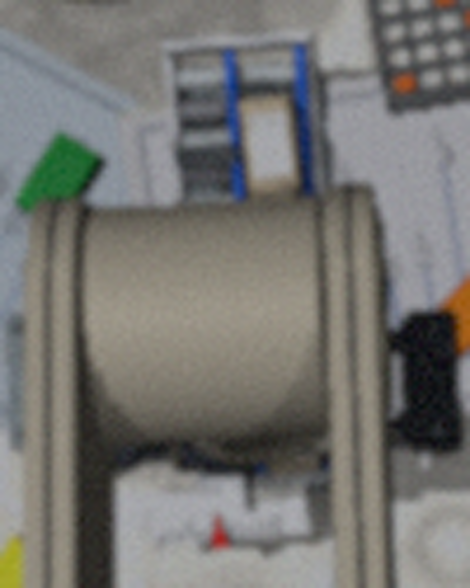

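```bash
python3 - <<'E'
from h import *
a=load('s1')['pixels'].astype(int)
st()
b=snap('side','s2')['pixels'].astype(int)
d=np.abs(a-b).sum(2);print((d>60).sum()); ys,xs=np.nonzero(d>60);print(xs.min() if len(xs) else 0,xs.max() if len(xs) else 0)
crop('s2','s2d',235,205,310,280,7)
st()
E
```

```text
{'t': 3.1167, 'q': [0.067, 0.1888, 1.6337, -0.0001, 1.3161, -1.5786], 'tool_pos': [0.5864, 0.0906, 0.0729], 'orientation': [-0.1174, 3.1364, 0.0], 'force': [-0.6879, 0.6397, 0.0447], 'opening': 0.0438, 'gripper_force': 0.0}
1863
75 637
{'t': 3.1667, 'q': [0.0672, 0.1888, 1.6337, -0.0, 1.316, -1.5786], 'tool_pos': [0.5864, 0.0908, 0.0729], 'orientation': [-0.1176, 3.1363, 0.0001], 'force': [-0.6957, 0.0256, 0.2976], 'opening': 0.0437, 'gripper_force': 0.0}
```

View pics/s2d.png

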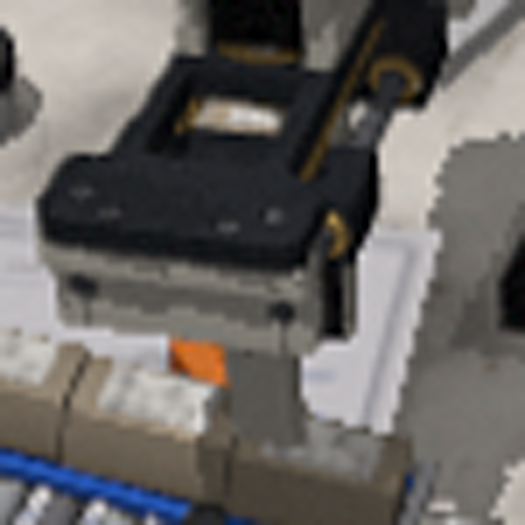

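Call:
{"op": "play_rows", "data": {"deltas": [0,0,0,0,34,0,0,0,0,30,0,0,0,0,26,0,0,0,0,26], "newtons": 5}}

```text
t: 3.5
tool_pos: [0.5852, 0.0908, 0.0711]
orientation: [-0.118, 3.139, -0.0]
force: [0.1, -0.2, 0.2]
opening: 0.0267
gripper_force: 0.0
```

```bash
python3 - <<'E'
from h import *
st()
snap('side','s3')
crop('s3','s3d',225,195,320,295,6)
E
```

```text
{'t': 3.5, 'q': [0.0674, 0.1903, 1.6354, -0.0, 1.3155, -1.5787], 'tool_pos': [0.5852, 0.0908, 0.0711], 'orientation': [-0.1183, 3.1389, -0.0], 'force': [0.1134, -0.2381, 0.1678], 'opening': 0.0267, 'gripper_force': 0.0}
```

View pics/s3d.png

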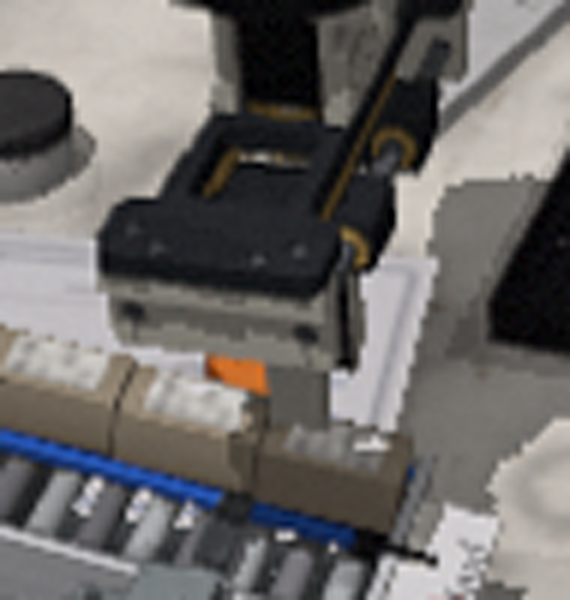

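```bash
python3 - <<'E'
from h import *
t=load('t1');s=load('s1')
for z in(.16,.2,.24): print(z,ray(t,224.6+460/4.7,129.6+310/4.7,z),ray(t,224.6+460/4.7,129.6+450/4.7,z),ray(t,224.6+405/4.7,129.6+450/4.7,z))
# tip of near finger seen in s1d bottom right corner (350,350),(265,330)
for z in(.072,.09,.1,.11,.12): print(z,ray(s,235+307/8,225+350/8,z))
# check first image: gripper at the start, TCP
s0=load('side0');t0=load('top0');p=[.1914,-.5681,.1849];print(proj(s0,p),proj(t0,p))
E
```

```text
0.16 [ 0.63831819 -0.00095581  0.16      ] [ 0.56467234 -0.00223117  0.16      ] [0.56418055 0.02647975 0.16      ]
0.2 [ 0.63257877 -0.00124926  0.2       ] [ 0.56133204 -0.00248308  0.2       ] [0.56085627 0.02529254 0.2       ]
0.24 [ 0.62683935 -0.00154272  0.24      ] [ 0.55799173 -0.00273499  0.24      ] [0.55753198 0.02410534 0.24      ]
0.072 [0.59943361 0.08457082 0.072     ]
0.09 [0.5906619  0.10376926 0.09      ]
0.1 [0.58578873 0.11443506 0.1       ]
0.11 [0.58091556 0.12510086 0.11      ]
0.12 [0.57604239 0.13576666 0.12      ]
[482.57649928 123.91524566] [559.10208355 385.9409483 ]
```

Call:
{"op": "play_rows", "data": {"deltas": [0,0,-5,0,44,0,0,0,0,44,0,0,0,0,44,0,0,5,0,44,0,0,5,0,44,0,0,5,0,44,0,0,3,0,44,0,0,2,0,44,0,0,0,0,44,0,0,0,0,44]}}

```text
t: 4.38
tool_pos: [0.5848, 0.0908, 0.0556]
orientation: [0.118, -3.139, -0.0]
force: [-1.2, -0.3, 1.0]
opening: 0.0437
gripper_force: 0.0
```

Call:
{"op": "play_rows", "data": {"deltas": [0,0,0,0,34,0,0,0,0,30,0,0,0,0,24,0,0,0,0,24]}}

```text
t: 4.72
tool_pos: [0.5852, 0.0908, 0.0561]
orientation: [-0.118, 3.139, 0.0]
force: [0.0, -0.2, 0.0]
opening: 0.0254
gripper_force: 0.0
```

```bash
python3 - <<'E'
from h import *
st()
snap('side','s4')
crop('s4','s4d',225,195,320,295,6)
E
```

```text
{'t': 4.7167, 'q': [0.0673, 0.2056, 1.647, 0.0, 1.2885, -1.5787], 'tool_pos': [0.5852, 0.0908, 0.0561], 'orientation': [-0.1182, 3.1389, 0.0001], 'force': [0.0016, -0.1975, 0.039], 'opening': 0.0254, 'gripper_force': 0.0}
```

View pics/s4d.png

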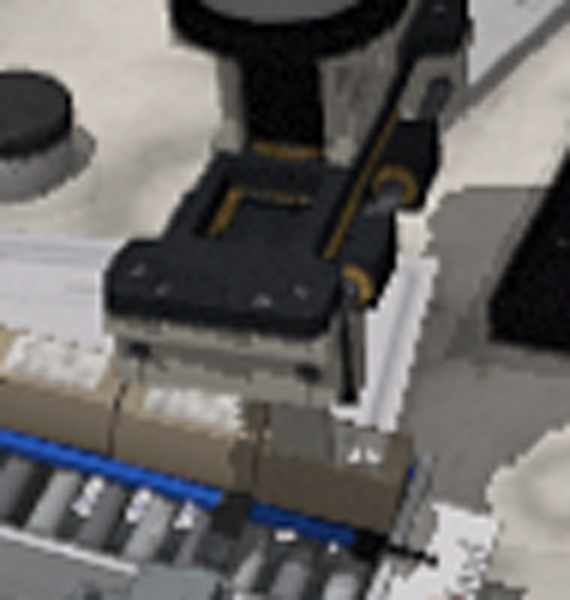

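Call:
{"op": "play_rows", "data": {"deltas": [0,0,-5,0,44,0,0,0,0,44,0,0,5,0,44,0,0,5,0,44,0,0,5,0,44,0,0,5,0,44,0,0,2,0,44,0,0,2,0,44,0,0,0,0,44,0,0,0,0,44]}}

```text
t: 5.6
tool_pos: [0.585, 0.0908, 0.0367]
orientation: [0.118, -3.139, -0.0]
force: [-0.3, -0.8, 0.1]
opening: 0.0442
gripper_force: 0.0
```

Call:
{"op": "play_rows", "data": {"deltas": [0,0,0,0,34,0,0,0,0,30,0,0,0,0,24,0,0,0,0,24]}}

```text
t: 5.93
tool_pos: [0.5853, 0.0909, 0.0372]
orientation: [-0.118, 3.139, 0.0]
force: [0.2, 0.6, 0.7]
opening: 0.0279
gripper_force: 5.0
```

```bash
python3 - <<'E'
from h import *
st()
snap('side','s5')
crop('s5','s5d',225,195,320,295,6)
E
```

```text
{'t': 5.9333, 'q': [0.0674, 0.2264, 1.6599, 0.0001, 1.2545, -1.5787], 'tool_pos': [0.5853, 0.0909, 0.0372], 'orientation': [-0.1181, 3.1386, 0.0002], 'force': [0.2496, 0.5878, 0.7116], 'opening': 0.0279, 'gripper_force': 4.9963}
```

View pics/s5d.png

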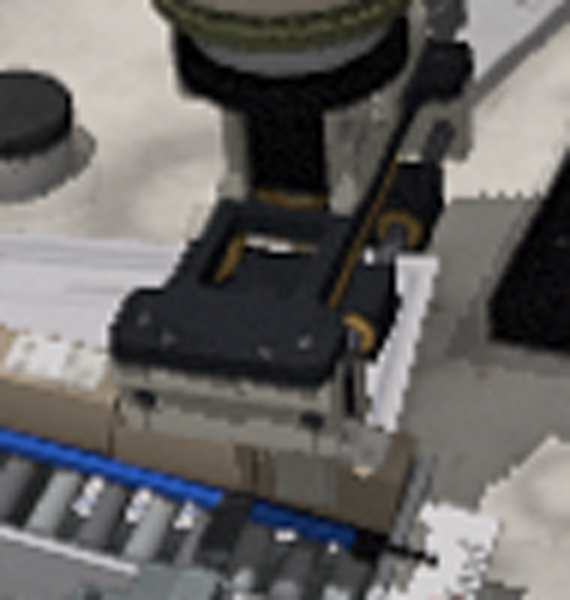

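```bash
sed -i "s/row=\[round(float(t@ex))/if abs(yaw-a0)>180: yaw=a0+da\n            row=[round(float(t@ex))/; s/da=(yaw.*$/da=(yaw-a0+540)%360-180/; s/-(a0+da\*i\/n-a),1)/-float(a0+da*i\/n-a),1)/" h.py
python3 - <<'E'
from h import *
plan([(581,91,70,184.4,20,5),(581,91,140,184.4,20,4)])
plan([(538,-237,140,180,20,11)],((581,91,140),184.4))
E
```

```text
Traceback (most recent call last):
  File "h.py", line 25
    t=p0+d*i/n-p;if abs(yaw-a0)>180: yaw=a0+da
                 ^^
SyntaxError: invalid syntax
```

Call:
{"op": "play_rows", "data": {"deltas": [0,0,0,0,20,0,0,0,0,20,1,0,6,0,20], "newtons": 25}}

```text
t: 6.23
tool_pos: [0.5867, 0.0911, 0.035]
orientation: [-0.118, 3.134, 0.001]
force: [-8.1, 1.0, 39.6]
opening: 0.0277
gripper_force: 25.0
```

Call:
{"op": "play_rows", "data": {"deltas": [0,0,-6,0,20,0,0,-4,0,20]}}

```text
t: 6.4
tool_pos: [0.585, 0.0906, 0.0418]
orientation: [-0.118, 3.137, -0.0]
force: [4.0, 0.1, -2.0]
opening: 0.0278
gripper_force: 25.0
```

```bash
sed -i "s/t=p0+d\*i\/n-p;if abs.*$/t=p0+d*i\/n-p/" h.py; sed -n 18,36p h.py
python3 - <<'E'
from h import *
st()
plan([(583,91,70,184.4,20,5),(583,91,140,184.4,20,4)])
plan([(538,-237,140,180,20,11)],((583,91,140),184.4))
E
```

```text
def plan(wps,start=None):
    """wps: (x,y,z mm,yaw deg,opening,nrows) -> rows in tool axes, rounded, error carried"""
    p,a=start if start else pose(); p=np.array(p,float); allr=[]
    for x,y,z,yaw,op,n in wps:
        p0=p.copy();d=np.array([x,y,z])-p0;a0=a;da=(yaw-a0+540)%360-180
        for i in range(1,n+1):
            r=np.radians(a);ex=np.array([np.cos(r),np.sin(r),0]);ey=np.array([np.sin(r),-np.cos(r),0])
            t=p0+d*i/n-p
            row=[round(float(t@ex)),round(float(t@ey)),round(-float(t[2])),round(-float(a0+da*i/n-a),1),op]
            if i<n: row[3]=float(round(row[3]))
            p=p+ex*row[0]+ey*row[1]-np.array([0,0,1])*row[2]; a-=row[3]; allr.append([int(v) if v==int(v) else v for v in row])
    for k in range(0,len(allr),10): print(str(sum(allr[k:k+10],[])).replace(' ',''))
    print('end',p.round(1),round(a,1))
{'t': 6.4, 'q': [0.0672, 0.219, 1.6596, -0.0002, 1.2609, -1.5788], 'tool_pos': [0.585, 0.0906, 0.0418], 'orientation': [-0.1181, 3.1372, -0.0002], 'force': [4.0469, 0.1172, -2.049], 'opening': 0.0278, 'gripper_force': 24.9997}
[0,0,-6,0,20,1,0,-5,0,20,0,0,-6,0,20,1,0,-6,0,20,0,1,-5,-0.1,20,0,0,-18,0,20,0,0,-17,0,20,0,0,-18,0,20,0,0,-17,0,20]
end [583.   91.5 139.8] -175.6
[6,-29,0,0,20,7,-30,0,1,20,6,-29,0,0,20,5,-30,0,1,20,6,-30,0,0,20,5,-29,0,0,20,5,-30,0,1,20,5,-29,0,0,20,5,-30,0,1,20,4,-30,0,0,20]
[5,-30,0,0.4,20]
end [ 537.7 -237.3  140. ] 180.0
```

Call:
{"op": "play_rows", "data": {"deltas": [0,0,-6,0,20,1,0,-5,0,20,0,0,-6,0,20,1,0,-6,0,20,0,0,-6,0,20,0,0,-18,0,20,0,0,-17,0,20,0,0,-18,0,20,0,0,-17,0,20]}}

```text
t: 7.15
tool_pos: [0.5818, 0.0905, 0.141]
orientation: [0.118, -3.139, -0.0]
force: [-0.9, 0.5, -0.0]
opening: 0.0279
gripper_force: 25.0
```

Call:
{"op": "play_rows", "data": {"deltas": [6,-29,0,0,20,7,-30,0,1,20,6,-29,0,0,20,5,-30,0,1,20,6,-30,0,0,20,5,-29,0,0,20,5,-30,0,1,20,5,-29,0,0,20,5,-30,0,1,20,4,-30,0,0,20]}}

```text
t: 7.98
tool_pos: [0.5404, -0.209, 0.1402]
orientation: [0.007, -3.142, -0.0]
force: [1.5, 0.4, -1.3]
opening: 0.0279
gripper_force: 25.0
```

Call:
{"op": "play_rows", "data": {"deltas": [5,-30,0,0.4,20,0,0,30,0,20,0,0,30,0,20,0,0,0,0,20]}}

```text
t: 8.32
tool_pos: [0.5319, -0.2362, 0.0736]
orientation: [-0.005, -3.133, -0.007]
force: [-1.0, 0.2, -2.3]
opening: 0.0276
gripper_force: 25.0
```

```bash
python3 - <<'E'
from h import *
st()
snap('side','s6');snap('top','t6')
a=cv2.imread('pics/s6.png')[150:330,160:460];b=cv2.imread('pics/t6.png')[120:320,160:460]
cv2.imwrite('pics/m6.png',np.vstack([cv2.resize(a,None,fx=1.7,fy=1.7),cv2.resize(b,None,fx=1.7,fy=1.45)]))
cv2.imwrite('pics/m6.png',cv2.resize(a,None,fx=2.6,fy=2.6))
E
```

```text
{'t': 8.3167, 'q': [-0.5061, 0.1723, 1.651, 0.0001, 1.3281, -2.0739], 'tool_pos': [0.5319, -0.2362, 0.0736], 'orientation': [-0.0047, -3.1331, -0.0075], 'force': [-0.9844, 0.2288, -2.266], 'opening': 0.0276, 'gripper_force': 24.9996}
```

View pics/m6.png

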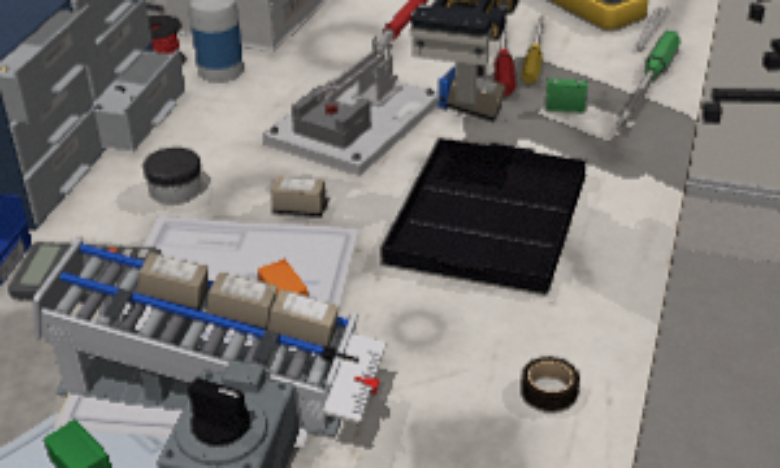

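```bash
python3 - <<'E'
from h import *
s=load('s6');t=load('t6')
for x,y,z in((.532,-.236,.107),(.532,-.236,.072),(.532,-.236,.14)):
    q=proj(s,(x,y,z));print(q,(q-[160,150])*2.6)
# dark tray blob in top
hsv=cv2.cvtColor(t['pixels'],cv2.COLOR_BGR2HSV);
m=(t['pixels'].max(2)<45).astype(np.uint8);m[:180]=0;m[310:]=0;m[:,:330]=0;m[:,450:]=0
n,l,stt,cc=cv2.connectedComponentsWithStats(m)
print([(stt[i].tolist(),cc[i].round(1)) for i in range(1,n) if stt[i][4]>60])
t0=load('top0')['pixels'];m0=(t0.max(2)<45).astype(np.uint8);m0[:180]=0;m0[310:]=0;m0[:,:330]=0;m0[:,450:]=0
n,l,stt,cc=cv2.connectedComponentsWithStats(m0)
print([(stt[i].tolist(),cc[i].round(1)) for i in range(1,n) if stt[i][4]>60])
for n,(u,v) in dict(s1=(376,184),s2=(186,240),y=(228,253),rl=(288,235)).items(): print(n,t0[v,u],t0[v+3,u-5:u+6].tolist())
E
```

```text
[340.59808228 186.60847689] [469.55501393  95.18203991]
[340.29151463 198.00630738] [468.75793803 124.81639919]
[340.89757618 175.47364022] [470.33369808  66.23146457]
[([349, 223, 63, 61, 2382], array([372.1, 251.1])), ([420, 241, 15, 12, 72], array([425.9, 246.6])), ([400, 251, 27, 33, 543], array([415.8, 269.9]))]
[([349, 225, 78, 59, 4223], array([387.5, 254.3]))]
s1 [161 159 157] [[94, 102, 106], [123, 132, 137], [153, 157, 158], [156, 159, 155], [164, 161, 161], [164, 161, 161], [170, 165, 164], [169, 168, 164], [158, 155, 154], [124, 127, 129], [82, 86, 90]]
s2 [164 161 161] [[162, 160, 161], [170, 168, 166], [165, 160, 160], [169, 165, 163], [156, 153, 156], [128, 132, 137], [89, 95, 99], [48, 54, 59], [30, 34, 36], [38, 39, 45], [55, 57, 57]]
y [ 34 145 162] [[34, 150, 161], [38, 150, 163], [32, 147, 161], [38, 148, 162], [35, 145, 162], [39, 149, 164], [32, 145, 162], [28, 135, 154], [26, 122, 137], [23, 86, 96], [37, 57, 67]]
rl [170 165 165] [[169, 163, 165], [166, 164, 162], [170, 163, 161], [169, 164, 163], [169, 167, 166], [167, 164, 163], [151, 149, 149], [109, 107, 108], [71, 72, 76], [62, 63, 62], [62, 64, 65]]
```

Call:
{"op": "play_rows", "data": {"deltas": [0,0,25,0,20,0,0,25,0,20,0,0,16,0,20,0,0,8,0,20,0,0,5,0,20,0,0,3,0,20,0,0,2,0,20,0,0,0,0,20]}}

```text
t: 9.08
tool_pos: [0.5371, -0.238, -0.003]
orientation: [0.002, 3.14, -0.001]
force: [0.5, -0.5, -0.3]
opening: 0.028
gripper_force: 25.0
```

Call:
{"op": "play_rows", "data": {"deltas": [0,0,2,0,20,0,0,2,0,20,0,0,2,0,20,0,0,0,0,20,0,0,0,0,20]}}

```text
t: 9.5
tool_pos: [0.536, -0.2376, -0.0103]
orientation: [-0.002, -3.141, -0.0]
force: [-0.1, 0.5, -0.5]
opening: 0.0278
gripper_force: 25.0
```

Call:
{"op": "play_rows", "data": {"deltas": [0,0,2,0,20,0,0,2,0,20,0,0,0,0,20]}}

```text
t: 9.75
tool_pos: [0.5373, -0.238, -0.0132]
orientation: [0.003, 3.14, -0.001]
force: [-0.6, 1.1, 4.9]
opening: 0.0276
gripper_force: 25.0
```

Call:
{"op": "play_rows", "data": {"deltas": [0,0,0,0,32,0,0,0,0,40,0,0,0,0,40,0,0,-15,0,40,0,0,-30,0,40,0,0,-30,0,40,0,0,-35,0,44,0,0,-35,0,44]}}

```text
t: 10.42
tool_pos: [0.5353, -0.2372, 0.1314]
orientation: [-0.003, -3.14, -0.001]
force: [1.7, -0.1, -0.3]
opening: 0.0434
gripper_force: 0.0
```

```bash
cat >> h.py <<'E'
def blobs(fn,z,box,lo=(0,0,118),hi=(179,70,255)):
    "beige/white-ish blobs in the top picture: centre px, world at z, minAreaRect"
    c=load(fn);x0,y0,x1,y1=box;im=c['pixels'][y0:y1,x0:x1];h=cv2.cvtColor(im,cv2.COLOR_BGR2HSV)
    m=cv2.inRange(h,np.array(lo),np.array(hi));ct,_=cv2.findContours(m,cv2.RETR_EXTERNAL,cv2.CHAIN_APPROX_NONE)
    for k in ct:
        if cv2.contourArea(k)<30: continue
        (u,v),(w,hh),a=cv2.minAreaRect(k);print('blob',round(u+x0,1),round(v+y0,1),'size',round(w,1),round(hh,1),round(a,1),'world',(ray(c,u+x0,v+y0,z)[:2]*1e3).round(1))
E
python3 - <<'E'
from h import *
print(pose())
snap('side','s7');c=load('s7')
# relay in tray in side view?  brightness map coarse around expected
q=proj(c,(.536,-.236,.018));print(q);u,v=q.round().astype(int)
print(c['pixels'].max(2)[v-16:v+17:2,u-20:u+21:2])
plan([(576,91,140,184.4,44,11)],((537,-238,138),180))
E
```

```text
(array([ 535.34088914, -237.24963928,  131.4416783 ]), np.float64(179.9068344042126))
[338.42954352 214.59021443]
[[112 170 181 190 195 196 195 195 192 192 193 111 110 112 114 116 117 117
  116 116 116]
 [172 175 185 192 193 194 198 198 204 189 127 110 112 145 115 115 118 115
  120 118 115]
 [183 189 194 198 200 109  80 127 173 103 105 111 114 110 114 112 113 151
  118 115 139]
 [193 198 197 195 199  17  16   9   1   1   7   7  27  64  70  61  28  76
  104 108 112]
 [196 196 195 197  91   7   9 107 111  89  64  56  31   3   8  11  15   8
   10  18  18]
 [184 181 177 179  16   3  67 156 203 199 211 212 165 157 132  86  17   5
    9   5  14]
 [178 169 148  69   8  18 138 138 161 176 186 200 199 203 164 156  20  11
   10  17  20]
 [191 181 149  20  10  19 105 110 108 109 111 119 140 144 152  97  17   4
    7  19  18]
 [195 172  70   6  22  22  98 101 102 106 105 108 107 111 115  70  22  10
   12  22  20]
 [194 168   6  13  20  14  92  94  96  96  99  99 103 105 107  64  21  18
   20  23  26]
 [178  50   2  24  20  19  36  62  78  85  85  90  96  95  98  43  22  23
   28  24  25]
 [135   8   5  24  28  21  19  20  19  15  17  16  32  47  70  18  22  22
   23  24  25]
 [ 50  11  24  18  35  37  42  44  22  29  30  19  19  17  22  18  23  26
   25  27  23]
 [  3   7  22  24  23  26  24  24  24  21  32  36  51  50  28  35  32  23
   20  19  25]
 [  8  22  19  23  26  25  22  25  27  26  24  23  24  23  27  23  33  34
   70  46  37]
 [ 10  22  23  25  28  25  28  23  21  22  24  25  20  21  25  24  20  22
   26  25  22]
 [ 19  23  24  24  28  27  26  25  23  23  23  24  27  21  26  20  27  24
   23  21  23]]
[-4,30,0,0,44,-3,30,0,-1,44,-4,30,-1,0,44,-4,30,0,-1,44,-5,29,0,0,44,-4,30,0,0,44,-5,30,0,-1,44,-5,29,0,0,44,-5,30,-1,-1,44,-6,30,0,0,44]
[-5,29,0,-0.4,44]
end [575.6  90.6 140. ] 184.4
```

Call:
{"op": "play_rows", "data": {"deltas": [-4,30,0,0,44,-3,30,0,-1,44,-4,30,-1,0,44,-4,30,0,-1,44,-5,29,0,0,44,-4,30,0,0,44,-5,30,0,-1,44,-5,29,0,0,44,-5,30,-1,-1,44,-6,30,0,0,44]}}

```text
t: 11.3
tool_pos: [0.5721, 0.0631, 0.1326]
orientation: [0.109, -3.14, 0.0]
force: [0.0, -0.6, 1.0]
opening: 0.0441
gripper_force: 0.0
```

Call:
{"op": "play_rows", "data": {"deltas": [-5,29,0,-0.4,44,0,0,20,0,44,0,0,20,0,44,0,0,0,0,44]}}

```text
t: 11.63
tool_pos: [0.5721, 0.0914, 0.088]
orientation: [0.12, -3.132, 0.0]
force: [-1.7, -0.4, -1.3]
opening: 0.044
gripper_force: 0.0
```

```bash
python3 - <<'E'
from h import *
st();print(pose())
snap('side','s8');c=load('s8')
# relay row along the lane: sample brightness along predicted near side-face line, mid height
from fit import w
p=(.5604,.0919,.0755)
L=[]
for d in range(-6,215,3):
    x=d*.9816-15*.19;z=50+d*.19+15*.98
    u,v=proj(c,w(p,(x,13,z))).round().astype(int);L.append((d,int(c['pixels'][v,u].max()-c['pixels'][v,u].min()),int(c['pixels'][v,u].max())))
print([(a,b,e) for a,b,e in L])
E
```

```text
{'t': 11.6333, 'q': [0.07, 0.1488, 1.6496, -0.0001, 1.3501, -1.5773], 'tool_pos': [0.5721, 0.0914, 0.088], 'orientation': [0.12, -3.1324, 0.0005], 'force': [-1.6767, -0.3716, -1.3252], 'opening': 0.044, 'gripper_force': 0.0}
(array([572.12403668,  91.43037987,  88.01612542]), np.float64(-175.61164037778835))
[(-6, 3, 112), (-3, 3, 94), (0, 17, 75), (3, 15, 74), (6, 17, 74), (9, 16, 73), (12, 15, 74), (15, 15, 73), (18, 16, 73), (21, 14, 72), (24, 16, 74), (27, 17, 73), (30, 17, 71), (33, 16, 73), (36, 16, 71), (39, 17, 71), (42, 17, 77), (45, 18, 82), (48, 20, 94), (51, 21, 94), (54, 21, 98), (57, 21, 95), (60, 22, 98), (63, 22, 99), (66, 22, 99), (69, 21, 99), (72, 21, 99), (75, 20, 100), (78, 23, 102), (81, 21, 101), (84, 21, 99), (87, 19, 97), (90, 22, 99), (93, 22, 99), (96, 22, 99), (99, 22, 101), (102, 17, 75), (105, 21, 100), (108, 19, 96), (111, 22, 96), (114, 22, 99), (117, 21, 96), (120, 23, 99), (123, 22, 99), (126, 22, 96), (129, 22, 102), (132, 22, 100), (135, 21, 102), (138, 21, 100), (141, 22, 99), (144, 20, 100), (147, 22, 99), (150, 22, 101), (153, 3, 52), (156, 1, 52), (159, 4, 90), (162, 4, 109), (165, 6, 106), (168, 1, 85), (171, 3, 75), (174, 4, 131), (177, 4, 157), (180, 5, 176), (183, 2, 115), (186, 1, 81), (189, 1, 54), (192, 4, 100), (195, 5, 117), (198, 3, 116), (201, 2, 82), (204, 1, 80), (207, 2, 113), (210, 3, 146), (213, 4, 173)]
```

Call:
{"op": "play_rows", "data": {"deltas": [0,0,25,0,44,0,0,16,0,44,0,0,8,0,44,0,0,3,0,44,0,0,0,0,44,0,0,0,0,44]}}

```text
t: 12.18
tool_pos: [0.5762, 0.0908, 0.0422]
orientation: [-0.118, 3.138, 0.0]
force: [0.6, 0.1, 0.3]
opening: 0.0437
gripper_force: 0.0
```

Call:
{"op": "play_rows", "data": {"deltas": [0,0,3,0,44,0,0,2,0,44,0,0,0,0,36,0,0,0,0,30,0,0,0,0,20,0,0,0,0,20,0,0,0,0,20]}}

```text
t: 12.77
tool_pos: [0.5754, 0.091, 0.036]
orientation: [-0.118, 3.139, 0.0]
force: [-0.9, -0.5, 0.9]
opening: 0.0277
gripper_force: 25.0
```

```bash
python3 - <<'E'
from h import *
st()
p,a=pose();p=p.round()
plan([(p[0]-3,p[1],p[2]+28,184.4,20,4),(p[0]-3,p[1],p[2]+90,184.4,20,3)])
plan([(528,-181,p[2]+90,180,20,10)],((p[0]-3,p[1],p[2]+90),184.4))
E
```

```text
{'t': 12.7667, 'q': [0.0688, 0.2035, 1.6887, 0.0001, 1.2492, -1.5773], 'tool_pos': [0.5754, 0.091, 0.036], 'orientation': [-0.1182, 3.1392, 0.0002], 'force': [-0.9267, -0.4807, 0.9144], 'opening': 0.0277, 'gripper_force': 24.9569}
[1,0,-7,0,20,1,0,-7,0,20,1,0,-7,0,20,0,0,-7,-0.1,20,0,0,-21,0,20,0,0,-20,0,20,0,0,-21,0,20]
end [572.4  90.8 126. ] -175.6
[6,-27,0,0,20,7,-27,0,1,20,6,-26,0,0,20,6,-27,0,1,20,5,-27,0,0,20,6,-27,0,1,20,5,-27,0,0,20,5,-27,0,0,20,5,-28,0,1,20,5,-27,0,0.4,20]
end [ 527.8 -181.2  126. ] 180.0
```

Call:
{"op": "play_rows", "data": {"deltas": [1,0,-7,0,20,1,0,-7,0,20,1,0,-7,0,20,0,0,-7,0,20,0,0,-21,0,20,0,0,-20,0,20,0,0,-21,0,20]}}

```text
t: 13.35
tool_pos: [0.5719, 0.0906, 0.1271]
orientation: [0.118, -3.139, 0.0]
force: [0.1, 0.4, -0.5]
opening: 0.0279
gripper_force: 25.0
```

```bash
cat >> h.py <<'E'
def tray(fn):
    im=load(fn)['pixels'];m=(im.max(2)<48).astype(np.uint8);k=np.zeros_like(m);k[185:300,285:420]=1;m*=k
    m=cv2.morphologyEx(m,cv2.MORPH_OPEN,np.ones((2,2)));m=cv2.morphologyEx(m,cv2.MORPH_CLOSE,np.ones((5,5)))
    ct,_=cv2.findContours(m,cv2.RETR_EXTERNAL,cv2.CHAIN_APPROX_NONE);k=max(ct,key=cv2.contourArea)[:,0]
    c=load(fn)
    for n,i in dict(L=k[:,0].argmin(),R=k[:,0].argmax(),T=k[:,1].argmin(),B=k[:,1].argmax()).items(): print(n,k[i],(ray(c,*k[i],0.01)[:2]*1e3).round())
E
python3 - <<'E'
from h import *
st();snap('side','s9')
for f in('side0','s3','s8','s9'): print(f);tray(f)
E
```

```text
{'t': 13.35, 'q': [0.0687, 0.1088, 1.6195, -0.0001, 1.4137, -1.5773], 'tool_pos': [0.5719, 0.0906, 0.1271], 'orientation': [0.1181, -3.139, 0.0001], 'force': [0.1004, 0.3531, -0.5323], 'opening': 0.0279, 'gripper_force': 24.9699}
side0
L [308 245] [578. -92.]
R [385 220] [ 410. -257.]
T [330 205] [ 575. -289.]
B [369 263] [416. -65.]
s3
L [307 246] [580. -87.]
R [385 220] [ 410. -257.]
T [330 205] [ 575. -289.]
B [365 263] [425. -62.]
s8
L [307 246] [580. -87.]
R [385 220] [ 410. -257.]
T [330 205] [ 575. -289.]
B [364 263] [428. -62.]
s9
L [307 246] [580. -87.]
R [385 220] [ 410. -257.]
T [330 205] [ 575. -289.]
B [365 263] [425. -62.]
```

Tray unmoved. Carry relay 2 to its slot.

Call:
{"op": "play_rows", "data": {"deltas": [6,-27,0,0,20,7,-27,0,1,20,6,-26,0,0,20,6,-27,0,1,20,5,-27,0,0,20,6,-27,0,1,20,5,-27,0,0,20,5,-27,0,0,20,5,-28,0,1,20,5,-27,0,0.4,20]}}

```text
t: 14.23
tool_pos: [0.5275, -0.183, 0.1265]
orientation: [0.004, 3.141, -0.001]
force: [0.6, 0.4, -0.5]
opening: 0.0279
gripper_force: 25.0
```

Call:
{"op": "play_rows", "data": {"deltas": [0,0,30,0,20,0,0,30,0,20,0,0,30,0,20,0,0,20,0,20,0,0,10,0,20,0,0,8,0,20,0,0,4,0,20,0,0,2,0,20,0,0,0,0,20,0,0,0,0,20]}}

```text
t: 15.07
tool_pos: [0.5288, -0.1819, -0.0068]
orientation: [0.002, 3.14, -0.001]
force: [0.2, 0.1, -0.6]
opening: 0.0277
gripper_force: 25.0
```

Call:
{"op": "play_rows", "data": {"deltas": [0,0,3,0,20,0,0,3,0,20,0,0,0,0,20,0,0,0,0,31,0,0,0,0,36,0,0,0,0,36,0,0,-15,0,36,0,0,-35,0,36,0,0,-40,0,44,0,0,-40,0,44]}}

```text
t: 15.9
tool_pos: [0.5263, -0.1809, 0.116]
orientation: [-0.003, -3.139, -0.002]
force: [1.5, 0.5, -0.2]
opening: 0.0428
gripper_force: 0.0
```

```bash
cat >> h.py <<'E'
def lane(fn):
    c=load(fn);p=(.5604,.0919,.0755);L=''
    for d in range(-6,215,3):
        x=d*.9816-15*.19;z=50+d*.19+15*.98
        l=np.array([np.cos(p[2])*x-np.sin(p[2])*13,np.sin(p[2])*x+np.cos(p[2])*13,z])/1e3+[p[0],p[1],0]
        u,v=proj(c,l).round().astype(int);q=c['pixels'][v,u].astype(int);L+='R' if q[2]-q[0]>10 else '.'
    print('lane from -6 step 3:',L)
def traymap(fn):
    "warped tray plane z=33mm, 10 mm cells: x from 590 down, y from -60 to -300"
    c=load(fn);
    for x in range(590,405,-10):
        print(x,''.join('%4d'%c['pixels'][tuple(proj(c,(x/1e3,y/1e3,.033)).round().astype(int)[::-1])].max() for y in range(-60,-305,-10)))
E
python3 - <<'E'
from h import *
st();snap('side','s10');lane('s10');tray('s10');traymap('s10')
p,a=pose()
plan([(576,91,p[2],184.4,44,10)],((528,-181,p[2]),180))
E
```

```text
{'t': 15.9, 'q': [-0.4232, 0.0601, 1.6918, -0.0, 1.3928, -1.9924], 'tool_pos': [0.5263, -0.1809, 0.116], 'orientation': [-0.0026, -3.1388, -0.002], 'force': [1.5163, 0.4521, -0.2091], 'opening': 0.0428, 'gripper_force': 0.0}
lane from -6 step 3: ..RRRRRRRRRRRRRRRRRRRRRRRRRRRRRRRRRR......................................
L [308 245] [578. -92.]
R [385 220] [ 410. -257.]
T [330 205] [ 575. -289.]
B [369 263] [416. -65.]
590  169 183 190 190 193 195 198 196 196 194 200 198 195 195 194 190 178 191 199 196 197 192 190 186 181
580  158 167 192 174 170 171 178 183 181 180 183 200 175 191 173 180 162 178 193 196 200 192 197 198 191
570   17  15  12   7  10   9   5  18   7   2   6   6   6   4   9  14  12  17  17   0   2 182 198 193 111
560   15  21  19  23  23  32  16  16  18  18  45 145 158 103  26  22  50  20  19  21   7 188 201 147 101
550   13  23  24  24  25  45  21  18  88  99 103 164 140 118  74  73  73 108 116  92   0 120 113 112 103
540   15  28  19  25  24  38  19  17  95 100 107 150 181 130  66  69  72 108 123  68   2 112 112 113 108
530   14  25  22  22  26  38  26  20  91 102 107 
[... 784 characters left out ...]
19 111
450   17  23  25  21  25  46  24  22  23  23  25  55  24  24  27  25  24  21  14  13  17 115 119 118 111
440   16  24  21  23  18  65  22  20  21  21  23  42  22  23  26  26  24  23  15  13  10 110 119 115 184
430   16  23  23  18  21  31  17  24  23  23  21  63  22  27  24  26  21  22  16  11   5 121 115 140 182
420   15  21  16  19  18  41  17  20  17  15  21  31  20  22  21  24  20  22  18  12   5 109 116 122 169
410   70 177   0  33  30  84   7  30  62  70   3  34 107   3  32  32   9  21 116  84 109 107 101 159 165
[-5,27,0,0,44,-5,27,0,-1,44,-5,28,0,0,44,-5,27,0,-1,44,-6,27,0,0,44,-6,27,0,-1,44,-6,27,0,0,44,-6,26,0,0,44,-6,27,0,-1,44,-7,27,0,-0.4,44]
end [576.   90.8 126.6] 184.4
```

Call:
{"op": "play_rows", "data": {"deltas": [-5,27,0,0,44,-5,27,0,-1,44,-5,28,0,0,44,-5,27,0,-1,44,-6,27,0,0,44,-6,27,0,-1,44,-6,27,0,0,44,-6,26,0,0,44,-6,27,0,-1,44,-7,27,0,-0.4,44]}}

```text
t: 16.78
tool_pos: [0.576, 0.0915, 0.1154]
orientation: [0.119, -3.139, 0.0]
force: [-0.5, -0.9, 0.2]
opening: 0.0445
gripper_force: 0.0
```

Call:
{"op": "play_rows", "data": {"deltas": [0,0,0,0,44,0,0,20,0,44,0,0,25,0,44,0,0,20,0,44,0,0,5,0,44,0,0,0,0,44,0,0,0,0,44]}}

```text
t: 17.37
tool_pos: [0.5762, 0.0899, 0.0463]
orientation: [0.118, -3.139, 0.0]
force: [-0.8, 0.3, 1.4]
opening: 0.0434
gripper_force: 0.0
```

Call:
{"op": "play_rows", "data": {"deltas": [0,1,6,0,44,0,0,4,0,44,0,0,0,0,36,0,0,0,0,30,0,0,0,0,20,0,0,0,0,20,0,0,0,0,20]}}

```text
t: 17.95
tool_pos: [0.5763, 0.0913, 0.0362]
orientation: [-0.118, 3.139, 0.0]
force: [-0.4, -0.2, 1.5]
opening: 0.0277
gripper_force: 25.0
```

Call:
{"op": "play_rows", "data": {"deltas": [1,0,-7,0,20,1,0,-7,0,20,1,0,-7,0,20,0,0,-7,0,20,0,0,-21,0,20,0,0,-20,0,20,0,0,-21,0,20,0,0,0,0,20]}}

```text
t: 18.62
tool_pos: [0.5761, 0.0912, 0.1319]
orientation: [-0.118, 3.131, 0.0]
force: [0.1, 0.7, 0.3]
opening: 0.0279
gripper_force: 25.0
```

```bash
python3 - <<'E'
from h import *
st();snap('side','s11');lane('s11');tray('s11')
p,a=pose()
plan([(528,-125,p[2],180,20,9)])
E
```

```text
{'t': 18.6167, 'q': [0.0692, 0.1076, 1.612, 0.0, 1.4141, -1.5769], 'tool_pos': [0.5761, 0.0912, 0.1319], 'orientation': [-0.1179, 3.1314, 0.0004], 'force': [0.0627, 0.713, 0.2501], 'opening': 0.0279, 'gripper_force': 24.9932}
lane from -6 step 3: ...................RRRRRRRRRRRRRRRRR......................................
L [307 246] [580. -87.]
R [385 220] [ 410. -257.]
T [330 205] [ 575. -289.]
B [368 263] [419. -64.]
[7,-24,0,0,20,7,-23,0,1,20,7,-24,0,0,20,6,-23,0,1,20,7,-24,0,0,20,6,-24,0,1,20,6,-24,0,0,20,5,-24,0,1,20,6,-24,0,0.3,20]
end [ 527.8 -125.2  129.5] -180.0
```

Call:
{"op": "play_rows", "data": {"deltas": [6,-24,0,0,20,6,-23,0,1,20,6,-24,0,0,20,6,-23,0,1,20,6,-24,0,0,20,5,-24,0,1,20,5,-24,0,0,20,5,-24,0,1,20,5,-24,0,0.4,20]}}

```text
t: 19.42
tool_pos: [0.5314, -0.1259, 0.1246]
orientation: [-0.004, -3.14, -0.001]
force: [0.2, 0.6, -0.9]
opening: 0.0278
gripper_force: 25.0
```

Call:
{"op": "play_rows", "data": {"deltas": [0,0,30,0,20,0,0,30,0,20,0,0,30,0,20,0,0,20,0,20,0,0,10,0,20,0,0,8,0,20,0,0,4,0,20,0,0,2,0,20,0,0,0,0,20,0,0,0,0,20]}}

```text
t: 20.25
tool_pos: [0.532, -0.1247, -0.0076]
orientation: [-0.002, -3.14, -0.001]
force: [-4.2, 2.0, 3.4]
opening: 0.0281
gripper_force: 25.0
```

Call:
{"op": "play_rows", "data": {"deltas": [0,0,2,0,20,0,0,2,0,20,0,0,0,0,20,0,0,0,0,31,0,0,0,0,36,0,0,0,0,36,0,0,-15,0,36,0,0,-35,0,36,0,0,-40,0,44,0,0,-36,0,44]}}

```text
t: 21.08
tool_pos: [0.5322, -0.1249, 0.1153]
orientation: [-0.002, -3.141, -0.0]
force: [0.7, -0.2, 1.3]
opening: 0.0429
gripper_force: 0.0
```

```bash
python3 - <<'E'
from h import *
st();snap('side','s12');lane('s12');tray('s12');traymap('s12')
p,a=pose()
plan([(576,91,p[2],184.4,44,8)],((531,-125,p[2]),180))
E
```

```text
{'t': 21.0833, 'q': [-0.3243, 0.0314, 1.7227, 0.0, 1.3881, -1.8935], 'tool_pos': [0.5322, -0.1249, 0.1153], 'orientation': [-0.0024, -3.141, -0.0003], 'force': [0.6964, -0.1544, 1.2951], 'opening': 0.0429, 'gripper_force': 0.0}
lane from -6 step 3: ..RRRRRRRRRRRRRRRRR.......................................................
L [317 244] [ 558. -102.]
R [393 219] [ 390. -267.]
T [338 203] [ 555. -306.]
B [378 261] [397. -78.]
590  166 182 190 188 194 194 197 196 194 195 199 196 191 196 193 187 177 190 199 194 195 174  79  84  84
580  175 182 193 192 185 187 196 200 198 197 199 200 194 193 188 181 163 176 194 197 202 152  95  84  87
570  158 183 182 183 184 193 195 194 192 197 195 193 192 190 181 163 160 181 133 113 114  98 151 190 174
560  169 163 158 144 118  84  96 133 186 172 193 176 175 170 153 150 158 186 117 117 117 113 117 108 108
550  137  45  16  12  19  95 104 113 111  96  83   9  15  12  10   7   5   7  12   8   6   5 100 112 101
540   17  17  14   6  86 100 107 154 113 105   4  35  72  89  94  47  15  10   4   4   0   9  49 114 106
530    9  13  11  31  95 104 108 184 125  67
[... 763 characters left out ...]
  16  11   6   9  14   9 195 199
450    3  14  26  23  24  20  21  22  24  23  20  27  55  22  23  13  16  16  13  10   9   5  88 203 201
440   17  13  27  20  24  21  35  23  25  23  26  23  44  18  24  10  17  11  12  15  12   5 140 198 177
430   19  17  23  22  17  21  28  23  25  21  20  26  22  21  17   9  14  12  13   7  11  13 184 188 188
420   14  10  23  21  22  26  19  24  25  25  25  20  58  24  19   9  17  13  14  12  16  11 133 188 120
410   16  17  24  25  24  21  54  23  26  23  27  24  44  25  12  12  15  16   7  15  10   8 164 173 114
[-6,27,0,-1,44,-6,27,0,0,44,-6,27,0,-1,44,-6,27,0,0,44,-7,26,0,-1,44,-7,27,0,0,44,-7,27,0,-1,44,-7,26,0,-0.4,44]
end [575.5  90.7 124.4] 184.4
```

Call:
{"op": "play_rows", "data": {"deltas": [0,0,40,0,40,0,0,40,0,40,0,0,30,0,40,0,0,12,0,40,0,0,0,0,40,0,0,0,0,30,0,0,0,0,24,0,0,0,0,20,0,0,0,0,20]}}

```text
t: 21.88
tool_pos: [0.5347, -0.1257, -0.0057]
orientation: [0.002, 3.137, -0.002]
force: [-0.4, 0.8, 4.0]
opening: 0.0276
gripper_force: 25.0
```

Call:
{"op": "play_rows", "data": {"deltas": [0,0,-10,0,20,0,0,-15,0,20,0,0,-15,0,20,13,-5,0,0,20,13,-6,0,0,20,0,0,15,0,20,0,0,10,0,20,0,0,8,0,20,0,0,4,0,20,0,0,0,0,20]}}

```text
t: 22.72
tool_pos: [0.5063, -0.1356, -0.0057]
orientation: [-0.002, -3.141, -0.001]
force: [0.3, 0.4, 0.1]
opening: 0.0276
gripper_force: 25.0
```

Call:
{"op": "play_rows", "data": {"deltas": [0,0,2,0,20,0,0,2,0,20,0,0,2,0,20,0,0,0,0,20]}}

```text
t: 23.05
tool_pos: [0.5094, -0.1359, -0.0088]
orientation: [0.002, 3.137, -0.0]
force: [1.1, 4.3, 10.3]
opening: 0.0274
gripper_force: 25.0
```

Call:
{"op": "play_rows", "data": {"deltas": [0,0,0,0,31,0,0,0,0,34,0,0,0,0,36,0,0,-15,0,36,0,0,-35,0,36,0,0,-40,0,44,0,0,-36,0,44]}}

```text
t: 23.63
tool_pos: [0.5056, -0.1357, 0.1158]
orientation: [-0.003, -3.14, -0.001]
force: [1.5, 0.7, -0.2]
opening: 0.0427
gripper_force: 0.0
```

```bash
python3 - <<'E'
from h import *
st();snap('side','s13');lane('s13');tray('s13');traymap('s13')
p,a=pose()
plan([(576,91,p[2],184.4,44,9)],((506,-136,p[2]),180))
E
```

```text
{'t': 23.6333, 'q': [-0.3601, -0.0305, 1.7837, -0.0001, 1.3903, -1.9293], 'tool_pos': [0.5056, -0.1357, 0.1158], 'orientation': [-0.0026, -3.1398, -0.0009], 'force': [1.4598, 0.7485, -0.1548], 'opening': 0.0427, 'gripper_force': 0.0}
lane from -6 step 3: ..RRRRRRRRRRRRRRRRR.......................................................
L [317 244] [ 558. -102.]
R [393 219] [ 390. -267.]
T [338 203] [ 555. -306.]
B [378 261] [397. -78.]
590  167 184 189 189 192 195 198 197 196 194 200 198 194 197 195 188 180 193 200 195 194 190 188 185 180
580  175 184 194 193 186 188 198 200 199 196 200 201 195 194 190 182 163 178 195 196 199 191 194 199 191
570  181 188 188 184 186 193 197 195 193 196 197 195 193 190 182 165 161 179 198 197 196 190 196 189 176
560  172 165 160 142 161 166 176 174 187 170 190 175 175 172 154 151 152 188 201 200 199 193 202 137  79
550  140  44  21  16  12  10   5   5   4  10   9  19  17  20  18  14  13  16  20   1  10   9  99  99  83
540   15  16  23  25  21  19  40 125  67  42  18  57  96  97  97  56  22  17  14  11   5   5  51  86  90
530   11  14  22  42  94 104 108 173 1
[... 783 characters left out ...]
 3  11   8 117 116
450   11  18  24  27  22  24  22  24  25  23  24  26  55  24  24  25  19  17  16  14   8   2  44 114 138
440    4  17  28  23  16  24  33  25  23  26  23  27  44  24  25  29   6  13  10   9  14   4 138 199 195
430   15  11  20  24  22  24  30  22  24  24  25  25  24  25  24  21  17  11  11  15  10   5 183 191 184
420    9  11  23  22  22  24  22  24  26  21  25  22  58  21  19  15  16  20  13   7  14  10 133 186 168
410   11  14  23  21  21  22  52  22  19  26  24  27  44  23  22  14  18  18  12  10   5   4 167 171 163
[-8,25,0,0,44,-8,25,0,-1,44,-8,26,0,0,44,-8,25,0,-1,44,-9,25,0,0,44,-8,24,0,-1,44,-9,25,0,0,44,-9,25,0,-1,44,-10,25,0,-0.4,44]
end [576.   91.3 124.7] 184.4
```

Call:
{"op": "play_rows", "data": {"deltas": [-8,25,0,0,44,-8,25,0,-1,44,-8,26,0,0,44,-8,25,0,-1,44,-9,25,0,0,44,-8,24,0,-1,44,-9,25,0,0,44,-9,25,0,-1,44,-10,25,0,-0.4,44]}}

```text
t: 24.43
tool_pos: [0.5767, 0.0924, 0.1142]
orientation: [0.119, -3.138, 0.0]
force: [0.1, -0.4, 0.2]
opening: 0.044
gripper_force: 0.0
```

Call:
{"op": "play_rows", "data": {"deltas": [0,0,0,0,44,0,0,20,0,44,0,0,25,0,44,0,0,20,0,44,0,0,5,0,44,0,0,0,0,44,0,0,0,0,44]}}

```text
t: 25.02
tool_pos: [0.5769, 0.0909, 0.0452]
orientation: [0.118, -3.139, 0.0]
force: [0.3, -1.2, 0.5]
opening: 0.0442
gripper_force: 0.0
```

Call:
{"op": "play_rows", "data": {"deltas": [1,0,6,0,44,0,0,3,0,44,0,0,0,0,36,0,0,0,0,30,0,0,0,0,20,0,0,0,0,20,0,0,0,0,20]}}

```text
t: 25.6
tool_pos: [0.5762, 0.0912, 0.0363]
orientation: [-0.118, 3.139, -0.0]
force: [0.3, -0.3, 1.1]
opening: 0.0276
gripper_force: 25.0
```

Call:
{"op": "play_rows", "data": {"deltas": [1,0,-7,0,20,1,0,-7,0,20,1,0,-7,0,20,0,0,-7,0,20,0,0,-21,0,20,0,0,-20,0,20,0,0,-21,0,20,0,0,0,0,20]}}

```text
t: 26.27
tool_pos: [0.5759, 0.0912, 0.1318]
orientation: [-0.118, 3.132, 0.0]
force: [0.3, -0.1, 1.3]
opening: 0.0279
gripper_force: 25.0
```

```bash
python3 - <<'E'
from h import *
st();snap('side','s14');lane('s14');tray('s14')
p,a=pose()
plan([(436,-250,p[2],180,20,14)])
E
```

```text
{'t': 26.2667, 'q': [0.0691, 0.1071, 1.6126, 0.0, 1.4141, -1.5769], 'tool_pos': [0.5759, 0.0912, 0.1318], 'orientation': [-0.1179, 3.1315, 0.0005], 'force': [0.3036, -0.0815, 1.3174], 'opening': 0.0279, 'gripper_force': 24.9995}
lane from -6 step 3: ..........................................................................
L [317 243] [ 559. -106.]
R [393 218] [ 390. -272.]
T [338 203] [ 555. -306.]
B [373 261] [408. -75.]
[12,-24,0,0,20,11,-23,0,1,20,12,-24,0,0,20,11,-24,0,0,20,11,-23,0,0,20,12,-24,0,1,20,11,-24,0,0,20,11,-24,0,0,20,10,-24,0,1,20,11,-24,0,0,20]
[10,-24,0,0,20,11,-24,0,1,20,10,-25,0,0,20,10,-24,0,0.3,20]
end [ 436.1 -250.   129.5] -180.0
```

Call:
{"op": "play_rows", "data": {"deltas": [12,-24,0,0,20,11,-23,0,1,20,12,-24,0,0,20,11,-24,0,0,20,11,-23,0,0,20,12,-24,0,1,20,11,-24,0,0,20,11,-24,0,0,20,10,-24,0,1,20,9,-24,0,0,20]}}

```text
t: 27.15
tool_pos: [0.4741, -0.1533, 0.1247]
orientation: [0.034, -3.14, -0.001]
force: [-0.0, 0.2, -0.7]
opening: 0.0281
gripper_force: 25.0
```

Call:
{"op": "play_rows", "data": {"deltas": [9,-24,0,0,20,10,-24,0,1,20,9,-25,0,0,20,9,-24,0,0.4,20,0,0,30,0,20,0,0,30,0,20,0,0,30,0,20,0,0,0,0,20,0,0,0,0,20]}}

```text
t: 27.9
tool_pos: [0.4376, -0.2485, 0.0336]
orientation: [-0.003, -3.137, -0.005]
force: [0.6, -0.1, 0.2]
opening: 0.0274
gripper_force: 25.0
```

```bash
python3 - <<'E'
from h import *
st();snap('side','s15');tray('s15')
E
```

```text
{'t': 27.9, 'q': [-0.6184, 0.006, 1.9062, 0.0, 1.2353, -2.1876], 'tool_pos': [0.4376, -0.2485, 0.0336], 'orientation': [-0.0026, -3.1367, -0.0055], 'force': [0.5843, -0.1064, 0.1715], 'opening': 0.0274, 'gripper_force': 24.9996}
L [317 244] [ 558. -102.]
R [393 218] [ 390. -272.]
T [338 203] [ 555. -306.]
B [378 261] [397. -78.]
```

Call:
{"op": "play_rows", "data": {"deltas": [0,0,20,0,20,0,0,14,0,20,0,0,6,0,20,0,0,3,0,20,0,0,2,0,20,0,0,2,0,20,0,0,0,0,20]}}

```text
t: 28.53
tool_pos: [0.4405, -0.2505, -0.0103]
orientation: [0.002, 3.141, -0.001]
force: [0.5, 0.0, 0.2]
opening: 0.0277
gripper_force: 25.0
```

Call:
{"op": "play_rows", "data": {"deltas": [0,0,3,0,20,0,0,0,0,20,0,0,0,0,31,0,0,0,0,34,0,0,0,0,36,0,0,-15,0,36,0,0,-35,0,36,0,0,-35,0,44,0,0,-25,0,48]}}

```text
t: 29.28
tool_pos: [0.4403, -0.2505, 0.0984]
orientation: [0.003, 3.14, -0.001]
force: [1.1, -0.7, 0.5]
opening: 0.0446
gripper_force: 0.0
```

```bash
python3 - <<'E'
from h import *
st();snap('side','s16');tray('s16');traymap('s16')
snap('top','t16');blobs('t16',.03,(350,160,410,215));blobs('top0',.03,(350,160,410,215));blobs('top0',.03,(165,220,210,260));blobs('t16',.03,(165,220,210,260))
p,a=pose();print(a)
plan([(681,-146,p[2],183.6,48,10)])
E
```

```text
{'t': 29.2833, 'q': [-0.6184, -0.0662, 1.8509, -0.0001, 1.3553, -2.1875], 'tool_pos': [0.4403, -0.2505, 0.0984], 'orientation': [0.0026, 3.1404, -0.0015], 'force': [1.1044, -0.7159, 0.4587], 'opening': 0.0446, 'gripper_force': 0.0}
L [317 244] [ 558. -102.]
R [393 218] [ 390. -272.]
T [338 203] [ 555. -306.]
B [378 261] [397. -78.]
590  146 162 167 168 172 173 174 174 173 172 193 196 192 195 193 187 178 189 198 195 194 189 187 183 179
580  154 175 177 169 165 166 174 177 175 174 190 201 193 193 187 179 165 174 192 196 198 190 194 196 191
570  161 175 172 161 163 170 173 173 170 172 190 193 191 189 181 162 160 178 196 195 195 189 194 187 171
560  169 161 159 140 157 166 171 171 167 164 185 174 174 170 153 150 153 185 199 198 198 192 200 189 172
550  135  47  17  16   5   2  11   2   6   8   7  16  14  10  13  17  14  17  20  10   9   5 172 191 172
540   11  16  23  15  23  22  40 113  57  35  16  55  92 141 136  78  21  15  12   9   9   6  84 193 180
530   15  14  22  42  91 103 109 156 162 116  92 103 105 183 176  90 103 106 134 196 202   3 181 195 190
520   10  11  22  19  93 104  9
[... 958 characters left out ...]
  24  26  24  15  47  96 104 111 142  95  79   0 105 111 108
420   10  12  22  25  25  26  21  21  24  20  24  26  59  21  31  79  52  72  30  13  17   1 122 109 100
410   15  13  26  22  23  23  56  23  25  24  22  23  44  23  20  15  19  16  11   7  11   8  98 104  93
blob 379.5 187.0 size 54.0 59.0 90.0 world [ 683.3 -155.3]
blob 379.5 187.0 size 54.0 59.0 90.0 world [ 683.3 -155.3]
blob 187.0 239.5 size 39.0 44.0 90.0 world [530.9 364. ]
blob 187.0 239.5 size 39.0 44.0 90.0 world [530.9 364. ]
179.91069813143477
[-24,11,0,0,48,-24,10,0,-1,48,-24,11,0,0,48,-24,10,0,0,48,-23,10,0,-1,48,-25,10,0,0,48,-24,10,0,-1,48,-24,9,0,0,48,-24,10,0,0,48,-25,9,0,-0.7,48]
end [ 681.3 -146.   101.4] 183.6
```

Call:
{"op": "play_rows", "data": {"deltas": [-24,11,0,0,48,-24,10,0,-1,48,-24,11,0,0,48,-24,10,0,0,48,-23,10,0,-1,48,-25,10,0,0,48,-24,10,0,-1,48,-24,9,0,0,48,-24,10,0,0,48,-25,9,0,-0.7,48]}}

```text
t: 30.22
tool_pos: [0.6784, -0.1428, 0.0939]
orientation: [0.099, -3.138, -0.001]
force: [-1.1, -0.6, 0.2]
opening: 0.0483
gripper_force: 0.0
```

Call:
{"op": "play_rows", "data": {"deltas": [0,0,0,0,48,0,0,30,0,48,0,0,30,0,48,0,0,0,0,48,0,0,0,0,48]}}

```text
t: 30.63
tool_pos: [0.6749, -0.1431, 0.0323]
orientation: [0.098, -3.133, -0.003]
force: [-0.6, 0.1, 0.4]
opening: 0.0479
gripper_force: 0.0
```

```bash
python3 - <<'E'
from h import *
s=st();c=snap('side','s17')
# show relay sp1 and finger profile rows (chroma) in side view
q=proj(c,(.69,-.145,.03)).round().astype(int);print(q)
im=c['pixels'].astype(int);d=im[:,:,2]-im[:,:,0]
u,v=q
for r in range(v-22,v+14,2): print(r,' '.join('%3d/%2d'%(im[r,k].max(),d[r,k]) for k in range(u-18,u+19,2)))
for dy in(.024,.0415,-.024): print(dy,proj(c,np.array(s['tool_pos'])+[.0085,dy,.035]))
E
```

```text
{'t': 30.6333, 'q': [-0.2832, 0.4851, 1.3462, -0.0001, 1.3174, -1.9167], 'tool_pos': [0.6749, -0.1431, 0.0323], 'orientation': [0.0983, -3.1332, -0.0033], 'force': [-0.5575, 0.0819, 0.3906], 'opening': 0.0479, 'gripper_force': 0.0}
[274 220]
198 124/11 121/11 119/ 9 121/11 124/11 125/11 124/12 122/11 124/12 126/11  84/ 6  98/ 9  69/ 5  14/-1  82/ 8  99/ 2  99/ 2  64/ 2  51/ 2
200 198/14 195/14 188/14 153/ 3  75/ 2 109/ 8 136/ 7 115/10 116/10 118/10 101/ 9 124/11  66/ 8  15/-1  80/ 8  65/ 2  70/ 2  74/ 2  64/ 2
202 192/14 188/12 186/13 113/ 4 164/ 1 174/ 2 179/ 1  84/ 7  84/ 8  84/ 7  78/ 9  52/ 5  11/ 0  10/-1  67/ 5  65/ 3  66/ 3  65/ 2  52/ 2
204 184/12 180/12 177/14 110/ 4 113/ 4 109/ 3 116/ 1  87/ 7  84/ 8  86/ 9  82/ 6  63/ 5  11/ 0  12/-1  66/ 7  71/ 2  62/ 2  63/ 2  60/ 1
206 181/13 176/15 162/14 155/12 126/ 6 114/ 5 114/ 3  89/ 6  84/ 7  85/ 8  83/ 9 161/ 2 178/ 1 111/ 1 104/ 4 177/ 1 122/ 2  94/ 2  71/ 3
208 190/14 186/15 179/13 177/13 172/14 167/13 165/11  93/ 7  85/ 8  85/ 8  87/ 8  99/ 9 113/ 3 143/ 2 162/ 2 169/ 1 172/ 2 170/ 2 170/ 2
210 189/13 189/13 190/13 187/13 185/
[... 1011 characters left out ...]
 87/19  78/18  58/14 109/ 7 113/ 7 116/10 115/ 8
226 184/13 188/13 196/15 193/13 134/16 103/23  73/17  70/15  70/15  70/16  73/17  74/15  73/16  75/17  56/15 108/ 7 111/ 7 113/ 7 118/ 8
228 190/15 189/12 193/14 171/12 134/14  95/22  71/14  71/15  70/15  70/15  72/14  71/15  72/15  73/16  43/ 9 102/ 8 107/ 8  97/ 7  98/ 7
230 167/11 173/13 174/14 176/13 122/12  75/16  64/16  62/15  64/14  65/15  67/16  71/17  71/16  72/15  42/ 4  96/ 7  95/ 7  98/ 8 100/ 7
232 165/11 168/12 170/11 173/11 147/11 104/ 7  47/ 4  41/ 4  31/ 0  24/ 4  22/ 1  16/-1  16/-3  16/ 2  90/ 5  94/ 7 113/ 8 113/ 8  98/ 5
0.024 [271.6753716  214.21564633]
0.0415 [269.15068186 217.90475582]
-0.024 [278.30115377 204.53396721]
```

Call:
{"op": "play_rows", "data": {"deltas": [0,0,25,0,48,0,0,18,0,48,0,0,8,0,48,0,0,4,0,48,0,0,0,0,40,0,0,0,0,32,0,0,0,0,24,0,0,0,0,20,0,0,0,0,20]}}

```text
t: 31.43
tool_pos: [0.6795, -0.1442, -0.0173]
orientation: [-0.099, 3.138, -0.001]
force: [-0.8, -0.3, 5.7]
opening: 0.0279
gripper_force: 24.8
```

```bash
python3 - <<'E'
from h import *
plan([(435,-193,73,180,20,10)],((680,-144,73),183.6))
E
```

```text
[25,-3,0,0,20,25,-4,0,1,20,24,-3,0,0,20,25,-4,0,0,20,25,-4,0,1,20,24,-4,0,0,20,25,-4,0,0,20,24,-5,0,1,20,25,-4,0,0,20,25,-5,0,0.6,20]
end [ 434.6 -193.    73. ] 180.0
```

Call:
{"op": "play_rows", "data": {"deltas": [0,0,-6,0,20,0,0,-14,0,20,0,0,-30,0,20,0,0,-40,0,20,0,0,0,0,20]}}

```text
t: 31.85
tool_pos: [0.6835, -0.1452, 0.0819]
orientation: [-0.099, 3.127, -0.006]
force: [2.3, -0.6, 2.1]
opening: 0.0279
gripper_force: 24.8
```

Call:
{"op": "play_rows", "data": {"deltas": [25,-3,0,0,20,25,-4,0,1,20,24,-3,0,0,20,25,-4,0,0,20,25,-4,0,1,20,24,-4,0,0,20,25,-4,0,0,20,24,-5,0,1,20,25,-4,0,0,20,25,-5,0,0.6,20]}}

```text
t: 32.68
tool_pos: [0.4322, -0.193, 0.072]
orientation: [-0.001, 3.14, -0.001]
force: [0.5, -0.2, -0.0]
opening: 0.0278
gripper_force: 24.8
```

Call:
{"op": "play_rows", "data": {"deltas": [0,0,0,0,20,0,0,20,0,20,0,0,20,0,20,0,0,0,0,20,0,0,0,0,20]}}

```text
t: 33.1
tool_pos: [0.4324, -0.1924, 0.0308]
orientation: [0.0, -3.14, -0.001]
force: [-0.3, 0.2, -0.2]
opening: 0.0278
gripper_force: 24.8
```

```bash
python3 - <<'E'
from h import *
st();snap('side','s18');tray('s18')
E
```

```text
{'t': 33.1, 'q': [-0.5271, -0.0784, 1.9939, 0.0001, 1.2277, -2.0982], 'tool_pos': [0.4324, -0.1924, 0.0308], 'orientation': [0.0004, -3.1403, -0.0014], 'force': [-0.2611, 0.1828, -0.2436], 'opening': 0.0278, 'gripper_force': 24.8443}
L [317 244] [ 558. -102.]
R [394 213] [ 392. -298.]
T [338 203] [ 555. -306.]
B [378 261] [397. -78.]
```

Call:
{"op": "play_rows", "data": {"deltas": [0,0,20,0,20,0,0,14,0,20,0,0,6,0,20,0,0,3,0,20,0,0,0,0,20,0,0,0,0,20]}}

```text
t: 33.65
tool_pos: [0.4336, -0.1932, -0.0111]
orientation: [-0.0, 3.14, -0.001]
force: [0.3, -0.4, -0.5]
opening: 0.0277
gripper_force: 24.8
```

Call:
{"op": "play_rows", "data": {"deltas": [0,0,2,0,20,0,0,1,0,20,0,0,0,0,31,0,0,0,0,34,0,0,0,0,34,0,0,-15,0,34,0,0,-35,0,36,0,0,-35,0,48,0,0,-30,0,48]}}

```text
t: 34.4
tool_pos: [0.4327, -0.1927, 0.1017]
orientation: [-0.0, 3.142, 0.0]
force: [0.8, 0.5, 0.7]
opening: 0.0446
gripper_force: 0.0
```

```bash
python3 - <<'E'
from h import *
st();c=snap('side','s19');tray('s19');traymap('s19')
# segment sp2 in side image by chroma (brown) vs bench, print rays
im=c['pixels'].astype(int)[375:440,225:285]
h=cv2.cvtColor(c['pixels'][375:440,225:285],cv2.COLOR_BGR2HSV)
g=cv2.GaussianBlur(c['pixels'],(0,0),.7)[378:436:2,230:284:2].max(2)
print(g)
E
```

```text
{'t': 34.4, 'q': [-0.5274, -0.1611, 1.9323, 0.0, 1.3704, -2.0983], 'tool_pos': [0.4327, -0.1927, 0.1017], 'orientation': [-0.0002, 3.1416, 0.0], 'force': [0.7866, 0.4839, 0.7169], 'opening': 0.0446, 'gripper_force': 0.0}
L [317 244] [ 558. -102.]
R [394 213] [ 392. -298.]
T [338 203] [ 555. -306.]
B [378 261] [397. -78.]
590  147 161 169 166 168 192 194 193 193 192 197 195 193 196 192 186 178 188 196 192 193 189 187 183 177
580  153 162 171 168 163 187 196 197 196 194 196 198 191 191 189 181 163 175 192 194 197 190 193 196 189
570  158 165 164 162 170 193 195 193 189 192 193 191 189 188 179 161 159 178 195 194 194 188 195 187 170
560  168 159 157 140 156 164 174 171 183 166 187 172 172 170 153 148 152 184 198 197 196 190 199 188 171
550  135  45  18  13   7   9   3   4   8   3   3  14  16  14  13  14  17  14  17   5   6   1 172 190 172
540   12  15  18  17  18  22  41 113  59  43  20  56  89 154 150  86  17  15  14  13  10  12  84 192 178
530   13  12  23  41  89 103 108 152 161 115  94 101 105 199 198  92 103 105 134 196 202   2 182 194 187
520   16  14  18  19  92 104  88 194 190 1
[... 3795 characters left out ...]
 147 157 150 141 138]
 [171 169 167 169 171 171 171 171 171 171 171 124  66  86  75  57  59 138
  158 158 151 147 153 160 149 138 137]
 [172 169 167 169 170 172 172 171 169 168 169 171 124  67  56  60 139 161
  159 158 145 157 165 162 151 136 135]
 [172 170 169 169 171 172 172 170 169 169 171 171 172 126  78 138 160 159
  158 155 156 168 166 163 152 139 134]
 [172 171 171 170 171 172 172 169 169 169 171 171 172 172 167 164 159 157
  157 161 165 169 167 164 158 148 138]
 [172 172 171 169 170 171 169 168 169 170 172 173 174 171 170 170 164 159
  168 165 167 169 169 167 165 160 147]
 [172 171 169 167 169 170 169 169 170 169 171 173 173 171 169 172 173 172
  168 163 166 167 169 169 167 163 155]]
```

```bash
python3 - <<'E'
from h import *
c=load('s19')
q=np.array([ray(c,u,v,.03)[:2] for u,v in((248,392),(268.5,409.5),(256,420),(238.5,403))])*1e3
print(q.round(1),q.mean(0).round(1))
for i in range(4):
    d=q[(i+1)%4]-q[i];print(np.hypot(*d).round(1),np.degrees(np.arctan2(d[1],d[0])).round(1))
E
```

```text
[[544.7 353.8]
 [498.7 374.5]
 [511.2 397.6]
 [551.4 377.6]] [526.5 375.8]
50.4 155.7
26.3 61.6
44.9 -26.5
24.8 -105.9
```

```bash
python3 - <<'E'
from h import *
c=load('t16');im=c['pixels'].max(2)
print('cols',list(range(174,202)))
for r in range(226,254): print(r,' '.join('%3d'%v for v in im[r,174:202]))
for p in((.5265,.376,.03),(.5317,.368,.03)): print(proj(c,p),proj(load('s19'),p))
E
```

```text
cols [174, 175, 176, 177, 178, 179, 180, 181, 182, 183, 184, 185, 186, 187, 188, 189, 190, 191, 192, 193, 194, 195, 196, 197, 198, 199, 200, 201]
226 161 162 164 161 158 158 162 159 161 155 163 161 164 161 160 158 159 152 146 140 139 137 134 134 132 132 136 143
227 162 163 157 161 161 160 161 160 162 156 162 160 165 159 161 163 156 143 141 133 134 132 134 133 134 135 137 142
228 162 163 161 161 160 161 161 159 158 157 150 156 157 156 157 157 150 146 139 136 136 136 128 134 131 132 141 142
229 160 165 160 164 161 163 160 163 161 149 142 139 135 144 146 147 145 140 131 130 135 134 140 135 135 135 139 149
230 164 159 164 161 159 163 165 161 152 140 125 120 106 110 118 125 125 123 121 131 131 135 134 137 138 133 144 149
231 164 161 162 160 160 162 164 160 152 136 124 120 113 104  99 100  87  84  96 109 117 121 133 133 136 138 144 151
232 163 159 164 163 163 156 167 158 146 138 134 130 127 119 116 102  88  69  66  75  87  98 111 124 131 138 143 152
233 162 160 165 162 163 162 162 152 143 139 148 147 140 130 125 118 104  84  58  49  54  74  86  95 112 123 145 149
234 160 162 163 164 158 16
[... 1705 characters left out ...]
 158 160
249 163 163 163 159 152 150 144 140 135 120  99  74  54  60  81  89  91 102 120 133 134 136 137 140 148 148 159 159
250 163 164 162 157 152 156 151 150 144 132 113 101  96 108 119 113 117 120 131 134 134 134 134 139 146 154 157 159
251 168 162 163 161 152 155 155 154 152 145 145 136 139 148 149 151 142 135 136 133 130 136 135 140 146 156 153 157
252 161 163 158 156 154 155 148 150 148 147 150 147 151 160 161 150 150 140 131 131 131 135 134 142 146 151 153 152
253 160 159 162 160 160 152 152 148 149 145 145 149 153 155 153 153 142 136 131 122 126 128 131 135 143 147 152 156
[182.4876414  241.04229518] [252.60673951 405.99541526]
[185.52339788 239.17083043] [251.64842738 401.06959028]
```

```bash
python3 - <<'E'
from h import *
plan([(521,372,102,155,52,20)],((433,-193,102),180))
E
```

```text
[-4,28,0,1,52,-4,29,0,2,52,-3,28,0,1,52,-3,29,0,1,52,-2,28,0,1,52,-1,29,0,2,52,0,28,0,1,52,0,29,0,1,52,0,28,0,1,52,1,29,0,2,52]
[2,28,0,1,52,3,29,0,1,52,3,28,0,1,52,4,29,0,2,52,4,28,0,1,52,5,28,0,1,52,6,28,0,1,52,6,28,0,2,52,7,28,0,1,52,7,27,0,1,52]
end [520.9 371.6 102. ] 155.0
```

Call:
{"op": "play_rows", "data": {"deltas": [-4,28,0,1,52,-4,29,0,2,52,-3,28,0,1,52,-3,29,0,1,52,-2,28,0,1,52,-1,29,0,2,52,0,28,0,1,52,0,29,0,1,52,0,28,0,1,52,1,29,0,2,52]}}

```text
t: 35.28
tool_pos: [0.4771, 0.0911, 0.0997]
orientation: [0.356, 3.121, -0.0]
force: [0.6, -0.6, -0.1]
opening: 0.052
gripper_force: 0.0
```

Call:
{"op": "play_rows", "data": {"deltas": [2,28,0,1,52,3,29,0,1,52,3,28,0,1,52,4,29,0,2,52,4,28,0,1,52,5,28,0,1,52,6,28,0,1,52,6,28,0,2,52,7,28,0,1,52,7,27,0,1,52]}}

```text
t: 36.12
tool_pos: [0.5205, 0.3733, 0.0993]
orientation: [-0.681, -3.067, 0.0]
force: [0.0, -0.6, 1.0]
opening: 0.0521
gripper_force: 0.0
```

Call:
{"op": "play_rows", "data": {"deltas": [0,0,20,0,52,0,0,30,0,52,0,0,10,0,52,0,0,0,0,52,0,0,0,0,52]}}

```text
t: 36.53
tool_pos: [0.5199, 0.371, 0.0392]
orientation: [-0.68, -3.065, 0.002]
force: [0.1, -0.1, 0.2]
opening: 0.0521
gripper_force: 0.0
```

```bash
python3 - <<'E'
from h import *
s=st();print(pose());c=snap('side','s20')
R=cv2.Rodrigues(np.array(s['orientation']))[0]
for b in((.0085,.001,.035),(.007,.005,.035)):
  for y in(.026,.0435,-.026,-.0435): print(b,y,[proj(c,np.array(s['tool_pos'])+b+R@[x,y,0]).round(1).tolist() for x in(-.0075,.0075)])
im=c['pixels'];g=cv2.GaussianBlur(im,(0,0),.6).max(2)
print('cols 226..286 step2');
for r in range(366,426,2): print(r,' '.join('%3d'%v for v in g[r,226:288:2]))
E
```

```text
{'t': 36.5333, 'q': [0.5396, 0.344, 1.5146, 0.0, 1.2853, -0.5947], 'tool_pos': [0.5199, 0.371, 0.0392], 'orientation': [-0.6799, -3.0654, 0.0025], 'force': [0.1393, -0.0573, 0.1735], 'opening': 0.0521, 'gripper_force': 0.0}
(array([519.94009987, 371.0392304 ,  39.19065429]), np.float64(154.98888370732362))
(0.0085, 0.001, 0.035) 0.026 [[234.3, 395.9], [240.5, 401.5]]
(0.0085, 0.001, 0.035) 0.0435 [[225.6, 403.4], [231.8, 409.2]]
(0.0085, 0.001, 0.035) -0.026 [[258.7, 375.0], [264.8, 380.1]]
(0.0085, 0.001, 0.035) -0.0435 [[266.4, 368.4], [272.6, 373.3]]
(0.007, 0.005, 0.035) 0.026 [[234.1, 398.3], [240.3, 404.0]]
(0.007, 0.005, 0.035) 0.0435 [[225.3, 405.9], [231.5, 411.7]]
(0.007, 0.005, 0.035) -0.026 [[258.6, 377.2], [264.8, 382.4]]
(0.007, 0.005, 0.035) -0.0435 [[266.3, 370.5], [272.5, 375.5]]
cols 226..286 step2
366  43  42  42  37  24  21  30  71  77  92 205 209 153  79  77  69  85 195 180  22  15  15  87  90  91  94 103 104 104 103 102
368  42  42  31  23  20  37  75  69  47  38 102 132  75  76  67 108 198 213 196  30  15  12  83 100 102 105 105 104 105 103 103
370  40  29  22 
[... 2867 characters left out ...]
 179 173 126 102  95  89 117 189 195 184 178 169 167 155 154
416 188 189 186 185 188 193 192 150 115  71  57  72  73  79 152 168 171 122 102  97  87  72 125 207 199 196 188 175 170 164 154
418 187 187 182 186 190 192 193 192 178 108  68  55  71  75 117 151 117 100  94  88  73  57 181 205 201 201 195 185 173 166 162
420 187 183 182 189 189 192 191 191 190 173 108  73  56  71 104 119 102  92  87  70  57 169 195 191 198 198 190 177 172 169 172
422 188 184 187 187 187 189 190 190 189 188 180 122  75  50  89 113  95  86  69  68 170 197 193 183 184 195 185 174 170 172 184
424 186 194 194 188 184 186 188 188 188 191 190 173 107  74  60  97  88  68  67 177 199 197 189 183 191 198 185 169 168 177 190
```

Call:
{"op": "play_rows", "data": {"deltas": [0,10,0,0,76,0,0,0,0,76,0,0,0,0,76,0,0,15,0,76,0,0,0,0,76,0,0,0,0,76], "newtons": 10}}

```text
t: 37.08
tool_pos: [0.5243, 0.3801, 0.0246]
orientation: [-0.68, -3.066, 0.002]
force: [0.0, 0.6, 0.4]
opening: 0.076
gripper_force: 0.0
```

```bash
python3 - <<'E'
from h import *
s=st();print(pose());c=snap('side','s21')
cv2.imwrite('pics/v14.png',cv2.resize(c['pixels'][340:440,190:300],None,fx=7,fy=6,interpolation=cv2.INTER_CUBIC))
im=c['pixels'];g=cv2.GaussianBlur(im,(0,0),.6).max(2)
print('cols 214..')
for r in range(376,424,2): print(r,' '.join('%3d'%v for v in g[r,214:288:2]))
E
```

```text
{'t': 37.0833, 'q': [0.5482, 0.3809, 1.4968, -0.0, 1.2654, -0.5862], 'tool_pos': [0.5243, 0.3801, 0.0246], 'orientation': [-0.6798, -3.0661, 0.0017], 'force': [0.0442, 0.5938, 0.4001], 'opening': 0.076, 'gripper_force': 0.0}
(array([524.26185773, 380.11068337,  24.6115723 ]), np.float64(154.9966413546411))
cols 214..
376  41  41  42  42  41  44  41  40  28  19  20  47 101 196 214 212 180  91  75  65  84 188 149 125 125 119  23  14  15  82  94  93 107 105 103 104  98
378  42  43  41  42  42  42  39  26  21  31  60 111 198 212 210 138  75  77  67  82 189 181 128 124 125 122  33  10  14  80  95  92 111 124 105 100  87
380  41  43  42  43  42  36  24  22  27  67 123 209 212 207 135  75  75  65 113 193 181 124 125 126 126 123  45   8  11  75  94  95 122 128 121  93  84
382  37  43  43  42  31  23  21  39  68  80 175 210 196 117  75  74  63 142 208 180 123 125 126 125 126 126 102  35  14  49  93 106 127 126 123 102  95
384  43  43  40  28  20  21  49  73  73  37  56 156  85  76  73  55 140 207 146 123 124 125 127 125 127 127 126 117  49  43  95 121 125 125 120 113 117
386  43  43  31  22  
[... 2166 characters left out ...]
  71  57  71  72  79 104 112 106 111 157 127 102  95  88 117 188 195 184 178 169 168 160 153
416 112  79 110 189 183 106  85  87  83  84  84  75 103 103 105  72  57  72  75  79 100 119 168 123 101  96  87  71 124 206 198 194 188 175 170 164 161
418 123 128 180 187 189 180 111  91  84  84  85  71 104 103 103 103  68  54  70  74  86 156 120 100  95  86  72  57 180 205 200 199 194 183 172 166 163
420 170 182 191 189 189 188 181 115  86  88  85  93 104 103 103 102 101  73  57  70  76 113 102  94  87  70  55 170 195 190 196 197 189 177 171 169 162
422 192 190 189 190 190 189 188 180 156 167 104 101 103 103 103 102 101 102  76  51  73 112  95  85  69  67 170 197 193 183 182 193 184 174 171 167 169
```

```bash
python3 - <<'E'
from h import *
c=load('s21');
a=ray(c,236.5,417,.06)[:2]*1e3;b=ray(c,232,421,.06)[:2]*1e3;d=ray(c,222.5,412,.06)[:2]*1e3;print(a,b,d)
ey=np.array([np.sin(np.radians(155)),-np.cos(np.radians(155))])
print('inner mid ey',((a)@ey).round(1),'outer',b@ey,d@ey,'relay ey',np.array([527,376.5])@ey,np.array([531,374])@ey,'tcp',np.array([524.3,380.1])@ey)
E
```

```text
[532.65683648 417.22530278] [536.47808582 425.30429746] [557.42325105 415.69489608]
inner mid ey 603.2 outer 612.182032739851 612.3247667589853 relay ey 563.9447057566473 563.3694093360185 tcp 566.0663444832794
```

Call:
{"op": "play_rows", "data": {"deltas": [0,0,20,0,60,0,0,14,0,56,0,0,6,0,50,0,0,2,0,50,0,0,0,0,40,0,0,0,0,32,0,0,0,0,24,0,0,0,0,20,0,0,0,0,20]}}

```text
t: 37.88
tool_pos: [0.5255, 0.3812, -0.0162]
orientation: [0.679, 3.066, 0.002]
force: [0.5, -0.1, 1.8]
opening: 0.0275
gripper_force: 10.0
```

Call:
{"op": "play_rows", "data": {"deltas": [0,0,0,0,20,0,0,0,0,20,0,0,-5,0,20,0,0,-15,0,20,0,0,-30,0,20,0,0,-40,0,20,0,0,0,0,20], "newtons": 25}}

```text
t: 38.47
tool_pos: [0.5295, 0.3837, 0.0833]
orientation: [0.678, 3.058, 0.014]
force: [1.7, 0.7, 2.2]
opening: 0.0277
gripper_force: 24.9
```

```bash
python3 - <<'E'
from h import *
st();snap('side','s22');tray('s22');p,a=pose();print(p,a)
plan([(435,-136,p[2],180,20,20)],((524,379,p[2]),155))
E
```

```text
{'t': 38.4667, 'q': [0.5487, 0.325, 1.4534, 0.0001, 1.3505, -0.586], 'tool_pos': [0.5295, 0.3837, 0.0833], 'orientation': [0.6776, 3.0582, 0.014], 'force': [1.7358, 0.7414, 2.2232], 'opening': 0.0277, 'gripper_force': 24.9311}
L [318 242] [ 558. -111.]
R [393 218] [ 390. -272.]
T [338 203] [ 555. -306.]
B [378 261] [397. -78.]
[528.74483338 383.24671396  80.36692601] 155.0125213897574
[-7,-25,0,-1,20,-6,-26,0,-2,20,-6,-25,0,-1,20,-5,-26,0,-1,20,-4,-25,0,-1,20,-5,-26,0,-2,20,-3,-26,0,-1,20,-3,-26,0,-1,20,-2,-26,0,-1,20,-2,-26,0,-2,20]
[-1,-26,0,-1,20,-1,-26,0,-1,20,0,-27,0,-1,20,1,-26,0,-2,20,1,-26,0,-1,20,2,-26,0,-1,20,2,-26,0,-1,20,3,-26,0,-2,20,3,-26,0,-1,20,4,-26,0,-1,20]
end [ 435.1 -136.3   80.4] 180.0
```

Call:
{"op": "play_rows", "data": {"deltas": [-7,-25,0,-1,20,-6,-26,0,-2,20,-6,-25,0,-1,20,-5,-26,0,-1,20,-4,-25,0,-1,20,-5,-26,0,-2,20,-3,-26,0,-1,20,-3,-26,0,-1,20,-2,-26,0,-1,20,-2,-26,0,-2,20]}}

```text
t: 39.35
tool_pos: [0.4796, 0.1223, 0.0728]
orientation: [-0.327, -3.124, 0.0]
force: [0.1, 0.3, 0.0]
opening: 0.0278
gripper_force: 24.9
```

Call:
{"op": "play_rows", "data": {"deltas": [-1,-26,0,-1,20,-1,-26,0,-1,20,0,-27,0,-1,20,1,-26,0,-2,20,1,-26,0,-1,20,2,-26,0,-1,20,2,-26,0,-1,20,3,-26,0,-2,20,3,-26,0,-1,20,4,-26,0,-1,20]}}

```text
t: 40.18
tool_pos: [0.4354, -0.1356, 0.0729]
orientation: [0.002, -3.141, -0.0]
force: [0.7, -0.6, -0.7]
opening: 0.0278
gripper_force: 24.9
```

Call:
{"op": "play_rows", "data": {"deltas": [0,0,0,0,20,0,0,20,0,20,0,0,20,0,20,0,0,0,0,20,0,0,0,0,20]}}

```text
t: 40.6
tool_pos: [0.4346, -0.1335, 0.0319]
orientation: [0.0, -3.138, -0.002]
force: [0.2, 0.7, 0.7]
opening: 0.0275
gripper_force: 24.9
```

```bash
python3 - <<'E'
from h import *
st();snap('side','s23');tray('s23');print(pose())
E
```

```text
{'t': 40.6, 'q': [-0.4109, -0.1313, 2.0406, 0.0002, 1.2358, -1.982], 'tool_pos': [0.4346, -0.1335, 0.0319], 'orientation': [0.0003, -3.1384, -0.0024], 'force': [0.2197, 0.6803, 0.6759], 'opening': 0.0275, 'gripper_force': 24.9312}
L [317 244] [ 558. -102.]
R [394 213] [ 392. -298.]
T [359 186] [ 517. -418.]
B [378 261] [397. -78.]
(array([ 435.78602761, -133.97259093,   33.09204861]), np.float64(-179.9736218337641))
```

Call:
{"op": "play_rows", "data": {"deltas": [0,0,20,0,20,0,0,14,0,20,0,0,6,0,20,0,0,3,0,20,0,0,2,0,20,0,0,0,0,20,0,0,0,0,20]}}

```text
t: 41.23
tool_pos: [0.4368, -0.1348, -0.0112]
orientation: [-0.0, 3.14, -0.001]
force: [1.0, -0.2, -0.1]
opening: 0.0276
gripper_force: 24.9
```

Call:
{"op": "play_rows", "data": {"deltas": [0,0,1,0,20,0,0,0,0,31,0,0,0,0,34,0,0,0,0,34,0,0,-15,0,34,0,0,-35,0,36,0,0,-40,0,40,0,0,-30,0,40,0,0,0,0,40]}}

```text
t: 41.98
tool_pos: [0.4404, -0.1364, 0.1144]
orientation: [-0.0, 3.131, -0.007]
force: [0.6, -0.9, 0.8]
opening: 0.0398
gripper_force: 0.0
```

```bash
python3 - <<'E'
from h import *
st();snap('side','s24');tray('s24');print(pose());traymap('s24')
# knob bar orientation in the early pictures: dark pixels
t=load('t16');print('knob px',proj(t,(.611,.218,.104)))
g=t['pixels'].max(2)
for r in range(196,222): print(r,' '.join('%3d'%v for v in g[r,226:256]))
E
```

```text
{'t': 41.9833, 'q': [-0.4116, -0.2232, 1.9623, -0.0, 1.3912, -1.9826], 'tool_pos': [0.4404, -0.1364, 0.1144], 'orientation': [-0.0003, 3.1312, -0.0071], 'force': [0.6132, -0.8657, 0.7856], 'opening': 0.0398, 'gripper_force': 0.0}
L [317 244] [ 558. -102.]
R [394 213] [ 392. -298.]
T [338 203] [ 555. -306.]
B [378 261] [397. -78.]
(array([ 439.13378398, -135.87927194,  111.22368686]), np.float64(-179.9891986391927))
590  166 182 188 186 191 192 193 194 194 192 195 192 192 193 192 186 177 189 197 192 192 188 185 181 178
580  171 179 192 189 185 185 195 196 197 195 197 198 192 191 186 179 163 174 190 193 195 190 192 196 189
570  179 185 184 181 183 190 192 193 191 193 194 192 190 188 179 161 159 177 194 195 193 186 192 186 170
560  170 163 157 141 159 161 174 171 183 167 186 173 172 168 152 148 150 183 198 196 194 189 198 186 171
550  136  43  18   9   7   5   5   6   8  10   4  16  16  18  19  13  13  15  16   7   7   8 171 189 173
540   16  13  25  21  21  23  41 124  64  41  18  53  88 153 153  87  21  14  14   8   7   4  83 190 179
530   14  10  20  41  89 102 107 166 179 124  93 10
[... 3873 characters left out ...]
  49  41  30  11  19  26  31  34  35  43  57  86 100 106  95  87  94 111 112 111
217 129 116 109 105 109 111 113 115  96  84  68  63  52  37  42  47  67  74  68  65  75  94 101  94  77  85 100 114 111 113
218 129 119 112 113 108 110 111 108 109 103  99  95  82  71  73  85  95 103  93  92  86 103 100  81  75  85 103 109 107 109
219 136 120 112 111 110 102 110 104 108 100 104 104 103  98 102 106 110 113 105 104  98  92  83  79  85 100 111 108 113 114
220 139 120 109 102 103 105 102 104 100 102 101 105 103 102 113 109 113 109 105 103  99  92  89  86 100 111 114 112 112 108
221 143 117 104  88  95 109 107 105  97  99  96 100 101 102 108 112 101 101  90  91  89  94 101 109 107 110 110 109 112 113
```

```bash
python3 - <<'E'
from h import *
s=cv2.imread('pics/s24.png');t=cv2.imread('pics/t16.png')
f=lambda im,x0,y0,x1,y1,w,h:cv2.resize(im[y0:y1,x0:x1],(w,h),interpolation=cv2.INTER_CUBIC)
A=f(s,212,280,262,330,400,300*4//3)[:300] if 0 else f(s,212,280,262,330,400,300)
B=f(t,222,192,262,222,400,300)
C=f(s,270,265,320,302,400,300)
D=f(t,260,225,300,255,400,300)
cv2.imwrite('pics/v14.png',np.vstack([np.hstack([A,B]),np.hstack([C,D])]))
c=load('s24')
for n,p in dict(knobtop=(.611,.218,.104),disc=(.611,.218,.074)).items(): print(n,proj(c,p),(proj(c,p)-[212,280])*[8,6])
E
```

```text
knobtop [240.81473233 299.28151606] [230.51785862 115.68909634]
disc [242.58393843 310.45495365] [244.67150748 182.72972192]
```

View pics/v14.png

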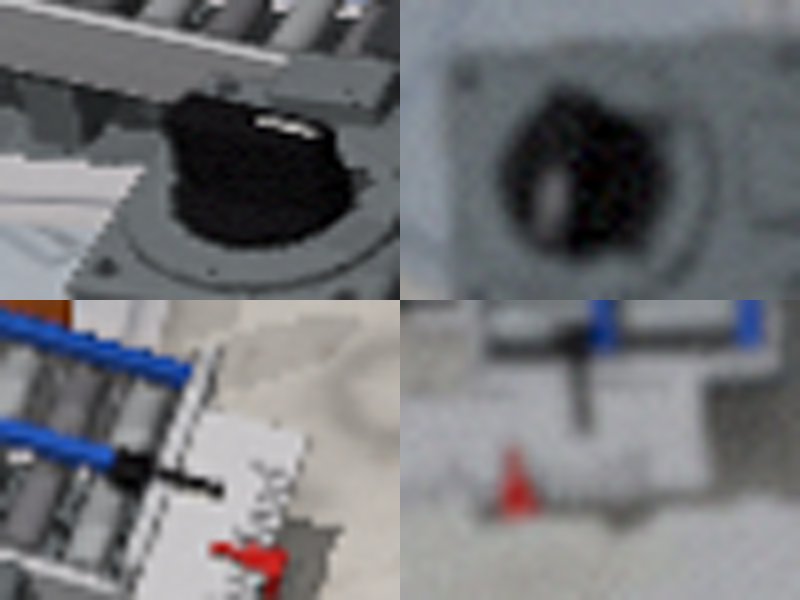

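```bash
python3 - <<'E'
from h import *
c=load('s24');t=load('t16')
S=lambda u,v,z=.104:ray(c,212+u/8-.44,280+v/6-.42,z)[:2]*1e3
T=lambda u,v,z=.104:ray(t,222+(u-400)/10-.45,192+v/10-.45,z)[:2]*1e3
for a,b in((S(258,122),S(320,133)),(S(170,100),S(330,138)),(T(548,225),T(556,165)),(T(545,250),T(570,92))):
    d=a-b;print(a.round(1),b.round(1),np.degrees(np.arctan2(d[1],d[0])).round(1))
# side: pointer tip & mark tip px in panel C (x270,y265; 8 x 8.1)
C=lambda u,v,z=.055:ray(c,270+u/8-.44,265+(v-300)/8.108-.44,z)[:2]*1e3
D=lambda u,v,z=.055:ray(t,260+(u-400)/10-.45,225+(v-300)/10-.45,z)[:2]*1e3
th=.0755
for n,p,m in(('side',C(222,491),C(212,547)),('top',D(587,428),D(513,450))):
    d=m-p;print(n,p,m,'dy lane',(-np.sin(th)*d[0]+np.cos(th)*d[1]).round(2),'pointer lane y',-np.sin(th)*(p[0]-560.4)+np.cos(th)*(p[1]-91.9))
E
```

```text
[604.9 218. ] [588.9 218.4] -1.4
[629.1 214.8] [585.8 219.7] -6.5
[594.6 219.6] [610.2 218. ] 174.1
[588.2 220.2] [629.1 215. ] 172.7
side [536.82096343 110.63593398] [532.67853904 130.91414496] dy lane 20.53 pointer lane y 20.461086051723957
top [539.41436934 115.39387972] [533.22821788 134.89898314] dy lane 19.92 pointer lane y 25.00986130883376
```

```bash
python3 - <<'E'
from h import *
p,a=pose();print(p,a)
plan([(605,217,p[2],174.5,34,14)])
E
```

```text
[ 439.13378398 -135.87927194  111.22368686] -179.9891986391927
[-12,25,0,0,34,-12,25,0,1,34,-11,26,0,0,34,-12,25,0,1,34,-10,26,0,0,34,-11,25,0,0,34,-11,26,0,1,34,-11,26,0,0,34,-10,26,0,0,34,-11,25,0,1,34]
[-10,26,0,0,34,-10,26,0,1,34,-10,26,0,0,34,-9,27,0,0.5,34]
end [604.7 217.4 111.2] -185.5
```

Call:
{"op": "play_rows", "data": {"deltas": [-12,25,0,0,34,-12,25,0,1,34,-11,26,0,0,34,-12,25,0,1,34,-10,26,0,0,34,-11,25,0,0,34,-11,26,0,1,34,-11,26,0,0,34,-10,26,0,0,34,-11,25,0,1,34]}}

```text
t: 42.87
tool_pos: [0.5538, 0.1185, 0.1048]
orientation: [-0.109, -3.137, 0.001]
force: [0.4, -0.1, 0.0]
opening: 0.0338
gripper_force: 0.0
```

Call:
{"op": "play_rows", "data": {"deltas": [-10,26,0,0,34,-10,26,0,1,34,-10,26,0,0,34,-9,27,0,0.5,34,0,0,0,0,34,0,0,20,0,34,0,0,15,0,34,0,0,0,0,34,0,0,0,0,34]}}

```text
t: 43.62
tool_pos: [0.5997, 0.218, 0.0693]
orientation: [-0.15, -3.134, 0.002]
force: [0.4, -0.0, 1.0]
opening: 0.0343
gripper_force: 0.0
```

```bash
python3 - <<'E'
from h import *
s=st();print(pose());c=snap('side','s25');g=cv2.GaussianBlur(c['pixels'],(0,0),.5).max(2)
P=lambda dx,dy,z=.0:proj(c,np.array(s['tool_pos'])+[dx,dy,.035]).round(1).tolist()
print('near finger pred inner',P(-.01,.017),P(.01,.017),'outer',P(-.01,.026),P(.01,.026));print('far inner',P(-.01,-.017),P(.01,-.017))
print('cols 220..262')
for r in range(272,316,1): print(r,' '.join('%3d'%v for v in g[r,220:264:1]))
E
```

```text
{'t': 43.6167, 'q': [0.2683, 0.3151, 1.492, -0.0, 1.3392, -1.2065], 'tool_pos': [0.5997, 0.218, 0.0693], 'orientation': [-0.1505, -3.1336, 0.0023], 'force': [0.4009, -0.0022, 0.9969], 'opening': 0.0343, 'gripper_force': 0.0}
(array([599.73139403, 217.99318451,  69.34610909]), np.float64(174.50165619274165))
near finger pred inner [247.5, 307.7] [237.6, 305.5] outer [245.5, 311.2] [235.5, 308.9]
far inner [254.8, 295.3] [245.1, 293.2]
cols 220..262
272  37  38  38  38  37  41  42  41  42  42  39  39  36  26  18  19  18  27  57  72  69  48  37  43  42  40  40  42  40  39  33  20  16  31  64  81  85  82  78  85  86  76  68  72
273  40  39  40  38  37  40  41  42  38  40  39  37  28  18  16  19  27  50  69  70  51  31  37  41  40  40  40  40  39  34  22  16  17  24  65  83  86  80  81  86  83  70  69  73
274  39  40  40  39  39  39  38  40  40  39  40  33  21  15  19  23  52  70  72  60  36  37  40  40  40  41  41  41  36  26  19  18  16  20  69  85  85  81  84  85  75  68  72  75
275  38  39  38  40  40  40  39  39  41  40  39  34  19  15  17  36  67  75  66  45  40  42  42  42  41  40 
[... 6571 characters left out ...]
 187 187 190 175 119  72  63  62  63  35  13   7  12   9  13   6   7   7   8   8   7   7   7  11  11  12   7   9  10  10  10  13  55  69  67  67  67  66  63  66
313 158 159 160 163 167 168 168 122  82  64  64  65  64  39  15  13  13  11  12  12  11   8   9   8   6   7   9   7  12   9   9   9  12  11  11  18  53  71  73  71  66  67  63  66
314 184 182 177 175 172 167 145 109  72  62  65  65  64  42  16  12  10  11  10  10  12  13  10  13  10  13  10  10   8   9  10  11  12  11  14  32  63  72  77  77  69  68  63  67
315 189 190 189 188 189 183 130 102  72  63  64  65  63  40  19   9  11  13  11  12  13   9   7  11  11  11   9  10   4   7  10  15  13   9  14  49  68  75  78  76  69  67  61  67
```

Call:
{"op": "play_rows", "data": {"deltas": [-5,0,0,0,34,0,0,10,0,34,0,0,8,0,34,0,0,5,0,34,0,0,0,0,34,0,0,0,0,34,0,0,0,0,34], "newtons": 8}}

```text
t: 44.25
tool_pos: [0.6067, 0.2183, 0.0489]
orientation: [-0.15, -3.138, 0.0]
force: [-0.8, 0.1, 0.7]
opening: 0.0337
gripper_force: 0.0
```

Call:
{"op": "play_rows", "data": {"deltas": [0,0,0,0,24,0,0,0,0,18,0,0,0,0,14,0,0,0,0,8,0,0,0,0,8,0,0,0,0,8]}}

```text
t: 44.75
tool_pos: [0.6069, 0.217, 0.0492]
orientation: [0.151, 3.138, -0.003]
force: [-0.3, -4.1, 2.4]
opening: 0.0136
gripper_force: 8.0
```

```bash
python3 - <<'E'
from h import *
s=st();print(pose(),np.round(s['wrist_torque'],2))
E
```

```text
{'t': 44.75, 'q': [0.265, 0.3462, 1.4923, -0.0017, 1.3033, -1.2091], 'tool_pos': [0.6069, 0.217, 0.0492], 'orientation': [0.1512, 3.1377, -0.0026], 'force': [-0.2507, -4.0669, 2.3981], 'opening': 0.0136, 'gripper_force': 7.9817}
(array([606.87986017, 217.03697653,  49.21510991]), np.float64(174.48284281325476)) [-0.85  0.04  0.03]
```

Call:
{"op": "play_rows", "data": {"deltas": [0,-1,0,0,8,0,0,0,0,8,0,0,0,6,8,0,0,0,6,8,0,0,0,6,8,0,0,0,6,8,0,0,0,6,8,0,0,0,0,8]}}

```text
t: 45.42
tool_pos: [0.6073, 0.218, 0.0492]
orientation: [0.964, 2.989, 0.003]
force: [3.6, 3.0, -0.1]
opening: 0.014
gripper_force: 8.0
```

```bash
python3 - <<'E'
from h import *
s=st();print(pose(),np.round(s['wrist_torque'],2))
E
```

```text
{'t': 45.4167, 'q': [0.2648, 0.3456, 1.4931, 0.0007, 1.3009, -0.682], 'tool_pos': [0.6073, 0.218, 0.0492], 'orientation': [0.9642, 2.9886, 0.0026], 'force': [3.5924, 2.9511, -0.1333], 'opening': 0.014, 'gripper_force': 8.0077}
(array([607.32701859, 218.03360633,  49.2451555 ]), np.float64(144.2390695395711)) [ 0.52 -0.71  0.09]
```

Call:
{"op": "play_rows", "data": {"deltas": [0,1,0,6,8,0,0,0,6,8,0,0,0,6,8,0,0,0,6,8,0,0,0,6,8,0,0,0,6,8,0,0,0,6,8,0,0,0,6,8,0,0,0,0,8]}}

```text
t: 46.17
tool_pos: [0.6089, 0.2189, 0.0493]
orientation: [2.094, 2.34, 0.006]
force: [8.3, 2.7, -3.2]
opening: 0.0138
gripper_force: 8.0
```

```bash
python3 - <<'E'
from h import *
s=st();print(pose(),np.round(s['wrist_torque'],2))
snap('side','s26')
c=load('s26')['pixels'].astype(int);r=c[:,:,2]-c[:,:,1];ys,xs=np.nonzero(r[280:310,285:320]>60);print('red px',len(xs),xs.min()+285,xs.max()+285,ys.min()+280,ys.max()+280)
g=c.max(2)
for v in range(278,304): print(v,' '.join('%3d'%k for k in g[v,278:312]))
E
```

```text
{'t': 46.1667, 'q': [0.2656, 0.348, 1.49, 0.0004, 1.2997, 0.1546], 'tool_pos': [0.6089, 0.2189, 0.0493], 'orientation': [2.0938, 2.3398, 0.0056], 'force': [8.3073, 2.6621, -3.1862], 'opening': 0.0138, 'gripper_force': 8.0056}
(array([608.87931782, 218.87448335,  49.33263868]), np.float64(96.35150497552664)) [ 0.53 -1.47  0.13]
red px 22 296 305 295 300
278  22  23  26  24  23  17  22  78  93 104 109  92  64  79 101 120 109 111 120 110 118 117 116 116 112 107 132 185 190 183 180 178 172 166
279  57  34  21  18  18  20  53  79 101 106 107  71  60  69 114 122  92 146 147 145 140 138 129 123 118 110 181 196 192 189 188 188 180 172
280 115  82  69  75  71  54  77  88 102 107 101  70  76  89 119 117 123 143 143 145 143 144 145 145 142 126 147 185 183 183 179 177 173 163
281 128 130 133 146 136  90  80  92 105 106  95  69  83 114 124 105 155 148 143 145 143 142 143 145 143 143 144 154 138 123 105 105 105 101
282 125 124 127 128 120  85  81 101 110 102  85  78  84 118 122  90 139 142 144 144 144 143 143 143 145 143 143 142 144 146 108 110 110 109
283 126 126 127 127 128  88  86 105 110  99  
[... 2194 characters left out ...]

299 105 114 120 137 153 129  97 119 105 179 199 150 142 143 143 143 144 143 143 145 123  97 108 144 119  90 119  91  97 117 119 112 131 191
300  85  85  90  98 174 189 157 126  92 206 155 140 143 143 143 143 143 144 147 148 139 136 115 117  57  82 103 101 101 115 115 105 166 193
301  86  87  87  81 113 127 135 122 141 208 155 141 141 142 145 143 146 138 133 137 113  98 118 111  80  80  91  98 104 113 114 113 108 192
302  86  87  86  83 121 122 121 121 185 214 152 142 142 142 142 143 145 123  96 116 111 132 136  98  90  75  95  98 117 120 119 116 111 196
303  84  85  84  82 122 124 118 123 192 202 151 142 143 143 143 145 145 147 141 133 113  98 105  89  91  93 100 101 114 117 118 111 133 192
```

Call:
{"op": "play_rows", "data": {"deltas": [-1,2,0,0,8,0,0,0,6,8,0,0,0,6,8,0,0,0,6,8,0,0,0,6,8,0,0,0,6,8,0,0,0,6,8,0,0,0,6,8,0,0,0,6,8,0,0,0,0,8]}}

```text
t: 47.05
tool_pos: [0.6103, 0.2181, 0.0493]
orientation: [-2.866, -1.286, -0.004]
force: [4.9, 3.9, -2.6]
opening: 0.014
gripper_force: 8.0
```

Call:
{"op": "play_rows", "data": {"deltas": [1,0,0,6,8,0,0,0,6,8,0,0,0,6,8,0,0,0,6,8,0,0,0,6,8,0,0,0,6,8,0,0,0,6,8,0,0,0,6,8,0,0,0,6,8,0,0,0,0,8]}}

```text
t: 47.88
tool_pos: [0.6109, 0.2166, 0.0493]
orientation: [3.136, -0.156, 0.003]
force: [4.1, -4.0, 0.8]
opening: 0.014
gripper_force: 8.0
```

Call:
{"op": "play_rows", "data": {"deltas": [0,0,0,6,8,0,0,0,6,8,0,0,0,6,8,0,0,0,2,8,0,0,0,0,8,0,0,0,0,8]}}

```text
t: 48.38
tool_pos: [0.6107, 0.216, 0.0493]
orientation: [3.063, -0.689, 0.003]
force: [2.3, -7.4, 2.4]
opening: 0.0142
gripper_force: 8.0
```

```bash
python3 - <<'E'
from h import *
s=st();print(pose(),np.round(s['wrist_torque'],2))
snap('side','s27')
c=load('s27')['pixels'].astype(int);g=c.max(2)
for v in range(284,304): print(v,' '.join('%3d'%k for k in g[v,278:308]),'|',' '.join('%3d'%k for k in (c[v,290:308,2]-c[v,290:308,1])))
E
```

```text
{'t': 48.3833, 'q': [0.2627, 0.354, 1.4826, -0.0029, 1.3046, 2.2765], 'tool_pos': [0.6107, 0.216, 0.0493], 'orientation': [3.0629, -0.6886, 0.0026], 'force': [2.3144, -7.3705, 2.3525], 'opening': 0.0142, 'gripper_force': 8.0008}
(array([610.74728827, 216.04457295,  49.27511538]), np.float64(-25.340110412320602)) [-1.29 -0.39 -0.03]
284  59 106 193 175 156 102 100 105 107  86  67  68 112 123  80 141 146 144 144 144 141 143 143 137 135 144 145 145 145 131 |   1   2  -1   2   3   2   3   4   3   4   3   4   2   2   3   2   1   2
285  55 175 200 166  88  92 101 109 101  66  73  78 117 123  89 139 143 142 141 139 159 144 161 122 103 132 131 134 145 103 |   1   1   0   4   3   3   2   2   1   4   4   2   1   2   2   1   2   3
286  73  73 166 147  94  94 106 111  98  67  76  99 142 131 141 161 142 158 161 160 208 168 209 173 143 126 121 138 146 100 |   0   0   2   3   1   3   2   3   2   4   3   4   1   1   2   2   1   3
287 113 112  98  87  76  71  94  98  84  74  70 135 198 145 207 217 167 207 212 212 212 212 211 212 217 172 202 202 147 107 |   0   0   2   3   3   2   3   3   3   3   2   
[... 2493 characters left out ...]
 165 169  72 114 106 101  99 114 |   2   3   2   3   2   2   3   2   2   3   3   0  -3  99  80   8   1   3
301  87  85 119 122 117 128 133 122 131 205 211 210 209 208 208 210 208 199 193 199 166 143 171 164  88 107  97  97 104 114 |   3   1   3   4   2   3   2   2   2   2   2   0   5  73  48   4   3   3
302  85  82 118 123 121 122 122 119 181 209 210 207 208 209 207 210 210 177 142 167 163 193 199 135  92  75  94 100 116 119 |   2   4   3   3   3   2   2   2   2   4   1   1   3  -1  -1   1   3   3
303  84  81 125 122 122 121 118 129 204 210 209 208 208 209 208 209 210 212 204 192 165 142 146  98  88  94  99 101 114 113 |   3   3   3   3   2   4   3   3   3   2   3   1   2   3   2   3   3   3
```

Call:
{"op": "play_rows", "data": {"deltas": [0,0,0,0,30,0,0,0,0,64,0,0,0,0,64,0,0,0,0,64,0,0,0,0,64]}}

```text
t: 48.85
tool_pos: [0.6097, 0.2183, 0.0487]
orientation: [3.065, -0.692, -0.001]
force: [-0.2, -0.0, 0.1]
opening: 0.0423
gripper_force: 0.0
```

```bash
python3 - <<'E'
from h import *
s=st();print(pose())
snap('side','s28')
cs={f:load(f)['pixels'].astype(float) for f in('s24','s28')}
for f,c in cs.items():
    g=c.max(2);print(f)
    for u in range(288,297):
        col=255-g[285:298,u] if 0 else g[285:298,u]; w=np.clip(150-col,0,None); red=(c[285:298,u,2]-c[285:298,u,1])>15; w[red]=0
        print(u,[int(k) for k in col],(w@np.arange(285,298)/max(w.sum(),1)).round(2))
    for u in range(295,302):
        w=np.clip(c[290:303,u,2]-c[290:303,u,1]-10,0,None);print('mark',u,(w@np.arange(290,303)/max(w.sum(),1)).round(2),w.sum())
p=np.array([.5355,.120,.055]);c=load('s28');th=.0755
ly=np.array([-np.sin(th),np.cos(th),0])*.01;lx=np.array([np.cos(th),np.sin(th),0])*.01
print(proj(c,p),proj(c,p+ly)-proj(c,p),proj(c,p+lx)-proj(c,p))
E
```

```text
{'t': 48.85, 'q': [0.2646, 0.3544, 1.4832, 0.0002, 1.3043, 2.2793], 'tool_pos': [0.6097, 0.2183, 0.0487], 'orientation': [3.0645, -0.6916, -0.0006], 'force': [-0.218, -0.0302, 0.0952], 'opening': 0.0423, 'gripper_force': 0.0}
(array([609.65584873, 218.32463496,  48.68653129]), np.float64(-25.43549150999582))
s24
288 [16, 19, 61, 132, 185, 190, 190, 195, 181, 156, 133, 168, 198] 286.37
289 [67, 58, 141, 195, 198, 192, 169, 111, 128, 164, 193, 198, 201] 287.28
290 [126, 26, 109, 183, 146, 127, 170, 192, 191, 197, 202, 200, 200] 286.56
291 [168, 36, 76, 165, 198, 194, 198, 203, 202, 199, 200, 200, 199] 286.39
292 [111, 46, 36, 125, 209, 202, 201, 199, 199, 199, 199, 201, 201] 286.44
293 [187, 131, 34, 130, 208, 201, 199, 201, 199, 199, 198, 202, 200] 287.01
294 [204, 180, 12, 104, 198, 203, 199, 200, 200, 199, 202, 200, 200] 287.25
295 [204, 185, 38, 96, 198, 204, 200, 200, 201, 202, 205, 204, 200] 287.33
296 [202, 194, 129, 44, 141, 204, 200, 199, 201, 199, 183, 160, 205] 287.91
mark 295 0.0 0.0
mark 296 295.17 99.0
mark 297 295.01 155.0
mark 298 295.24 181.0
mark 299 295.69 162.0
mark
[... 246 characters left out ...]
2, 210, 210] 289.71
291 [120, 106, 111, 183, 209, 186, 49, 110, 209, 213, 210, 209, 208] 288.97
292 [91, 118, 161, 211, 216, 194, 46, 72, 173, 214, 209, 209, 208] 289.4
293 [139, 141, 163, 214, 211, 204, 133, 66, 166, 203, 210, 209, 209] 290.78
294 [144, 141, 161, 214, 211, 213, 187, 17, 112, 202, 212, 210, 209] 291.69
295 [143, 140, 159, 213, 210, 212, 191, 33, 101, 215, 216, 214, 210] 291.67
296 [143, 159, 208, 211, 209, 211, 209, 200, 204, 211, 192, 166, 214] 285.0
mark 295 0.0 0.0
mark 296 295.14 105.0
mark 297 295.01 164.0
mark 298 295.26 191.0
mark 299 295.69 166.0
mark 300 296.18 282.0
mark 301 296.0 443.0
[296.4690524  291.22030444] [-1.20999885  3.29933195] [-4.64411432 -0.6832394 ]
```

```bash
cat >> h.py <<'E'
def gap(fn):
    "lane-y gap mark-pointer from a top picture, mm"
    c=load(fn);im=c['pixels'].astype(float);th=.0755
    def ly(u,v):
        q=ray(c,u,v,.057)[:2]*1e3-[560.4,91.9];return np.array([np.cos(th)*q[0]+np.sin(th)*q[1],-np.sin(th)*q[0]+np.cos(th)*q[1]])
    red=np.clip(im[:,:,2]-im[:,:,1]-8,0,None);P=[];M=[]
    for v in range(236,249):
        r=red[v,262:284];us=np.arange(262,284)
        if r.sum()>60: M.append((v,round(float(r.sum())),*ly(r@us/r.sum(),v).round(2)))
    g=im.max(2)
    for v in range(234,242):
        row=g[v,262:292];bg=np.median(row);d=np.clip(bg-18-row,0,None);d[red[v,262:292]>10]=0;k=int(d.argmax());a,b=max(k-2,0),k+3
        w=d[a:b];P.append((v,k+262,round(float(w.sum())),*ly(w@np.arange(262+a,262+a+len(w))/max(w.sum(),1),v).round(2)))
    print('P',*P,sep='\n ');print('M',*M,sep='\n ')
E
python3 - <<'E'
from h import *
gap('top0');gap('t16')
E
```

```text
P
 (234, 291, 112, np.float64(-12.32), np.float64(-8.63))
 (235, 291, 129, np.float64(-14.97), np.float64(-8.35))
 (236, 291, 133, np.float64(-17.62), np.float64(-8.16))
 (237, 291, 130, np.float64(-20.28), np.float64(-8.05))
 (238, 291, 114, np.float64(-22.93), np.float64(-7.89))
 (239, 291, 94, np.float64(-25.6), np.float64(-7.9))
 (240, 291, 76, np.float64(-28.26), np.float64(-7.96))
 (241, 291, 52, np.float64(-30.93), np.float64(-8.02))
M
 (241, 70, np.float64(-27.84), np.float64(44.59))
 (242, 115, np.float64(-30.51), np.float64(44.47))
 (243, 216, np.float64(-33.16), np.float64(44.54))
 (244, 309, np.float64(-35.83), np.float64(44.3))
 (245, 315, np.float64(-38.5), np.float64(44.23))
 (246, 183, np.float64(-41.14), np.float64(44.37))
P
 (234, 291, 103, np.float64(-12.31), np.float64(-8.55))
 (235, 291, 121, np.float64(-14.96), np.float64(-8.29))
 (236, 291, 120, np.float64(-17.62), np.float64(-8.13))
 (237, 291, 113, np.float64(-20.28), np.float64(-7.99))
 (238, 291, 94, np.float64(-22.94), np.float64(-7.93))
 (239, 291, 77, np.float64(-25.6), np.float64(-7.94))
 (240, 291, 50, np.float64(-28.27), np.float64(-8.02))
 (241, 291, 36, np.float64(-30.95), np.float64(-8.33))
M
 (241, 76, np.float64(-27.83), np.float64(44.69))
 (242, 127, np.float64(-30.5), np.float64(44.57))
 (243, 229, np.float64(-33.16), np.float64(44.52))
 (244, 308, np.float64(-35.83), np.float64(44.35))
 (245, 313, np.float64(-38.51), np.float64(44.07))
 (246, 169, np.float64(-41.15), np.float64(44.24))
```

```bash
sed -i 's/262:292/266:286/g; s/k+262/k+266/; s/np.arange(262+a,262+a+len(w))/np.arange(266+a,266+a+len(w))/; s/bg-18-row/bg-12-row/' h.py; python3 - <<'E'
from h import *
gap('top0');gap('t16')
g=load('t16')['pixels'].max(2)
for v in range(232,243): print(v,' '.join('%3d'%k for k in g[v,266:288]))
E
```

```text
P
 (234, 278, 91, np.float64(-10.29), np.float64(25.93))
 (235, 278, 126, np.float64(-12.98), np.float64(25.61))
 (236, 278, 142, np.float64(-15.65), np.float64(25.55))
 (237, 278, 124, np.float64(-18.31), np.float64(25.51))
 (238, 278, 54, np.float64(-20.98), np.float64(25.39))
 (239, 272, 8, np.float64(-22.63), np.float64(42.59))
 (240, 272, 10, np.float64(-25.35), np.float64(41.74))
 (241, 282, 1, np.float64(-29.55), np.float64(15.41))
M
 (241, 70, np.float64(-27.84), np.float64(44.59))
 (242, 115, np.float64(-30.51), np.float64(44.47))
 (243, 216, np.float64(-33.16), np.float64(44.54))
 (244, 309, np.float64(-35.83), np.float64(44.3))
 (245, 315, np.float64(-38.5), np.float64(44.23))
 (246, 183, np.float64(-41.14), np.float64(44.37))
P
 (234, 278, 98, np.float64(-10.3), np.float64(25.87))
 (235, 278, 112, np.float64(-12.97), np.float64(25.78))
 (236, 278, 120, np.float64(-15.63), np.float64(25.81))
 (237, 278, 100, np.float64(-18.31), np.float64(25.6))
 (238, 278, 38, np.float64(-20.98), np.float64(25.44))
 (239, 266, 0, np.float64(19.34), np.float64(757.88))
 (240, 283, 2, np.fl
[... 705 characters left out ...]
 172 170 155 115  97 141 167 172 171 170 167 173 167 175
236 169 169 169 172 172 172 170 173 173 166 152 122  99 135 165 172 172 171 169 169 173 169
237 170 170 170 174 171 168 174 171 171 173 160 130 108 136 163 171 169 170 168 172 169 172
238 168 170 169 169 165 162 168 170 170 173 158 148 136 146 166 169 171 167 167 172 172 172
239 172 173 175 165 157 155 156 170 170 170 171 165 162 165 170 172 164 164 163 168 169 169
240 166 170 168 162 148 147 152 160 168 167 170 173 169 165 164 164 155 150 152 164 169 174
241 167 170 171 157 144 146 144 149 156 161 161 164 165 163 154 157 149 146 153 164 173 170
242 152 159 167 154 148 150 139 136 144 154 155 157 158 152 153 150 152 145 148 162 169 164
```

Call:
{"op": "play_rows", "data": {"deltas": [2,1,0,0,64,0,0,0,0,64,0,0,0,0,64,0,0,0,0,64,0,0,0,-6,64,0,0,0,-7,64,0,0,0,-7,64,0,0,0,-7,64,0,0,0,-7,64,0,0,0,-7,64]}}

```text
t: 49.73
tool_pos: [0.6113, 0.2163, 0.0488]
orientation: [-3.112, -0.433, -0.0]
force: [1.0, -0.2, -0.1]
opening: 0.0638
gripper_force: 0.0
```

Call:
{"op": "play_rows", "data": {"deltas": [0,0,0,-7,64,0,0,0,-7,64,0,0,0,-7,64,0,0,0,-7,64,0,0,0,-7,64,0,0,0,-7,64,0,0,0,-7,64,0,0,0,-7,64,0,0,0,-7,64,0,0,0,-7,64]}}

```text
t: 50.57
tool_pos: [0.6113, 0.2163, 0.0488]
orientation: [-2.3, -2.14, -0.0]
force: [0.4, 0.4, 0.3]
opening: 0.0642
gripper_force: 0.0
```

Call:
{"op": "play_rows", "data": {"deltas": [0,0,0,-7,64,0,0,0,-7,64,0,0,0,-7,64,0,0,0,-7,64,0,0,0,-7,64,0,0,0,-7,64,0,0,0,-7,64,0,0,0,-7,64,0,0,0,-7,64,0,0,0,-6,64]}}

```text
t: 51.4
tool_pos: [0.6113, 0.2163, 0.0488]
orientation: [-0.683, -3.066, -0.0]
force: [0.5, 0.3, -0.7]
opening: 0.0641
gripper_force: 0.0
```

```bash
python3 - <<'E'
from h import *
s=st();print(pose())
snap('top','t29');gap('t29')
E
```

```text
{'t': 51.4, 'q': [0.2611, 0.3561, 1.4808, 0.0, 1.3047, -0.8712], 'tool_pos': [0.6113, 0.2163, 0.0488], 'orientation': [-0.6833, -3.0663, -0.0], 'force': [0.4805, 0.3099, -0.6797], 'opening': 0.0641, 'gripper_force': 0.0}
(array([611.25043288, 216.32008965,  48.81725797]), np.float64(154.87432619258993))
P
 (234, 272, 58, np.float64(-9.47), np.float64(39.98))
 (235, 272, 80, np.float64(-12.13), np.float64(40.13))
 (236, 272, 81, np.float64(-14.8), np.float64(39.93))
 (237, 272, 95, np.float64(-17.44), np.float64(40.32))
 (238, 272, 70, np.float64(-20.08), np.float64(40.71))
 (239, 284, 76, np.float64(-24.56), np.float64(9.7))
 (240, 284, 79, np.float64(-27.21), np.float64(9.95))
 (241, 284, 42, np.float64(-29.9), np.float64(9.55))
M
 (241, 78, np.float64(-27.84), np.float64(44.62))
 (242, 126, np.float64(-30.5), np.float64(44.55))
 (243, 229, np.float64(-33.17), np.float64(44.43))
 (244, 313, np.float64(-35.84), np.float64(44.26))
 (245, 318, np.float64(-38.5), np.float64(44.21))
 (246, 172, np.float64(-41.14), np.float64(44.4))
```

Call:
{"op": "play_rows", "data": {"deltas": [0,0,0,0,34,0,0,0,0,20,0,0,0,0,8,0,0,0,0,8,0,0,0,0,8,0,0,0,0,8,0,0,0,0,8]}}

```text
t: 52.03
tool_pos: [0.6113, 0.2163, 0.0488]
orientation: [0.694, 3.064, 0.0]
force: [0.5, 0.1, -0.6]
opening: 0.0226
gripper_force: 0.0
```

Call:
{"op": "play_rows", "data": {"deltas": [0,0,0,6,8,0,0,0,6,8,0,0,0,6,8,0,0,0,6,8,0,0,0,6,8,0,0,0,6,8,0,0,0,6,8,0,0,0,6,8,0,0,0,0,8]}}

```text
t: 52.78
tool_pos: [0.6095, 0.2155, 0.0487]
orientation: [-1.887, -2.509, 0.005]
force: [-8.4, -4.9, 6.3]
opening: 0.014
gripper_force: 8.0
```

Call:
{"op": "play_rows", "data": {"deltas": [0,0,0,6,8,0,0,0,6,8,0,0,0,6,8,0,0,0,6,8,0,0,0,0,8,0,0,0,0,8]}}

```text
t: 53.28
tool_pos: [0.609, 0.2155, 0.0487]
orientation: [-2.362, -2.069, 0.007]
force: [-11.3, -4.1, 8.6]
opening: 0.0138
gripper_force: 8.0
```

```bash
cat >> h.py <<'E'
def sgap(fn):
    "side picture: dark pointer column centroids and red mark column centroids"
    c=load(fn)['pixels'].astype(float);g=c.max(2);red=c[:,:,2]-c[:,:,1]
    for u in range(289,302):
        col=g[284:302,u];r=np.clip(red[284:302,u]-10,0,None);d=np.clip(165-col,0,None);d[r>0]=0
        d=np.where(d>40,d,0);k=int(d.argmax());a=max(k-1,0);w=d[a:k+2]
        print(u,'ptr',(w@np.arange(284+a,284+a+len(w))/max(w.sum(),1)).round(2),int(w.sum()),'mark',(r@np.arange(284,302)/max(r.sum(),1)).round(2),int(r.sum()))
E
python3 - <<'E'
from h import *
s=st();print(pose())
snap('top','t30');gap('t30');snap('side','s30');sgap('s30');print();sgap('s28')
E
```

```text
{'t': 53.2833, 'q': [0.261, 0.3552, 1.4821, -0.0004, 1.3093, 0.3929], 'tool_pos': [0.609, 0.2155, 0.0487], 'orientation': [-2.3615, -2.0691, 0.0074], 'force': [-11.3387, -4.0997, 8.6044], 'opening': 0.0138, 'gripper_force': 7.9908}
(array([608.95826671, 215.45674398,  48.73838858]), np.float64(82.44834293626184))
P
 (234, 270, 66, np.float64(-9.05), np.float64(47.22))
 (235, 270, 75, np.float64(-11.77), np.float64(46.28))
 (236, 270, 79, np.float64(-14.44), np.float64(46.12))
 (237, 270, 92, np.float64(-17.11), np.float64(45.93))
 (238, 270, 89, np.float64(-19.78), np.float64(45.83))
 (239, 270, 44, np.float64(-22.43), np.float64(46.04))
 (240, 270, 24, np.float64(-24.99), np.float64(47.74))
 (241, 272, 4, np.float64(-28.0), np.float64(41.87))
M
 (242, 81, np.float64(-30.51), np.float64(44.49))
 (243, 151, np.float64(-33.17), np.float64(44.35))
 (244, 201, np.float64(-35.85), np.float64(44.1))
 (245, 226, np.float64(-38.52), np.float64(43.82))
 (246, 117, np.float64(-41.16), np.float64(44.09))
289 ptr 292.82 341 mark 0.0 0
290 ptr 293.34 190 mark 0.0 0
291 ptr 293.38 241 mark 0.0 0
292 ptr 293.5 240 mark 0.0 0
293 ptr 294.36 216 mark 0.0 0
294 ptr 294.35 246 mark 0.0 0
295 ptr 294.41 160 mark 0.0 0
296 ptr 0.0 0 mark 295.15 79
297 ptr 297.0 48 mark 295.19 118
298 ptr 301.0 51 mark 295.35 117
299 ptr 297.36 142 mark 295.73 95
300 ptr 294.0 88 mark 296.19 178
301 ptr 300.54 101 mark 296.1 260

289 ptr 290.93 259 mark 0.0 0
290 ptr 290.89 299 mark 0.0 0
291 ptr 291.32 171 mark 0.0 0
292 ptr 291.44 212 mark 0.0 0
293 ptr 292.0 99 mark 0.0 0
294 ptr 292.26 201 mark 0.0 0
295 ptr 292.33 196 mark 0.0 0
296 ptr 0.0 0 mark 295.14 105
297 ptr 0.0 0 mark 295.01 164
298 ptr 0.0 0 mark 295.26 191
299 ptr 0.0 0 mark 295.69 166
300 ptr 294.0 47 mark 296.18 282
301 ptr 285.0 46 mark 296.0 443
```

Call:
{"op": "play_rows", "data": {"deltas": [0,0,0,0,24,0,0,0,0,40,0,0,0,0,44,0,0,0,0,44,0,0,-30,0,44,0,0,-35,0,44,30,0,0,0,44,0,0,0,0,44]}}

```text
t: 54.05
tool_pos: [0.6177, 0.2501, 0.118]
orientation: [2.36, 2.072, 0.012]
force: [0.7, 0.4, -0.0]
opening: 0.0438
gripper_force: 0.0
```

```bash
python3 - <<'E'
from h import *
p,a=pose();print(p,a)
plan([(450,-150,130,82.45,44,14)])
E
```

```text
[617.69516145 250.14117453 117.96919466] 82.56199746807519
[-30,-8,-1,0,44,-30,-8,-1,0,44,-30,-9,-1,0,44,-30,-8,0,0,44,-29,-8,-1,0,44,-30,-8,-1,0,44,-30,-8,-1,0,44,-30,-8,-1,0,44,-30,-9,-1,0,44,-30,-8,-1,0,44]
[-30,-8,0,0,44,-30,-8,-1,0,44,-30,-8,-1,0,44,-29,-8,-1,0.1,44]
end [ 450.5 -149.6  130. ] 82.5
```

Call:
{"op": "play_rows", "data": {"deltas": [-30,-8,-1,0,44,-30,-8,-1,0,44,-30,-9,-1,0,44,-30,-8,0,0,44,-29,-8,-1,0,44,-30,-8,-1,0,44,-30,-8,-1,0,44,-30,-8,-1,0,44,-30,-9,-1,0,44,-30,-8,-1,0,44]}}

```text
t: 54.88
tool_pos: [0.4939, -0.041, 0.1225]
orientation: [-2.361, -2.072, 0.0]
force: [1.2, 0.4, -0.6]
opening: 0.0437
gripper_force: 0.0
```

Call:
{"op": "play_rows", "data": {"deltas": [-30,-8,0,0,44,-30,-8,-1,0,44,-30,-8,-1,0,44,-29,-8,-1,0,44,0,0,0,0,44,0,0,0,0,44]}}

```text
t: 55.38
tool_pos: [0.4471, -0.1548, 0.1257]
orientation: [2.365, 2.068, 0.0]
force: [0.8, 0.4, 0.2]
opening: 0.0441
gripper_force: 0.0
```

```bash
python3 - <<'E'
from h import *
for n,f in(('top','t31'),('side','s31')):
    fr=[snap(n,f)['pixels'].astype(float) for _ in range(6)];c=load(f);c['pixels']=np.mean(fr,0);np.savez('pics/'+f+'.npz',**c)
gap('t31');sgap('s31');print();sgap('s24')
g=load('t31')['pixels']
for v in range(232,247): print(v,' '.join('%3d'%k for k in g[v,264:284].max(1)),'|',' '.join('%3d'%k for k in (g[v,264:284,2]-g[v,264:284,1])))
E
```

```text
P
 (234, 270, 108, np.float64(-9.13), np.float64(45.7))
 (235, 270, 109, np.float64(-11.81), np.float64(45.61))
 (236, 270, 96, np.float64(-14.49), np.float64(45.33))
 (237, 271, 86, np.float64(-17.15), np.float64(45.27))
 (238, 271, 65, np.float64(-19.82), np.float64(45.23))
 (239, 270, 18, np.float64(-22.48), np.float64(45.23))
 (240, 272, 4, np.float64(-25.35), np.float64(41.74))
 (241, 266, 0, np.float64(14.05), np.float64(757.96))
M
 (241, 77, np.float64(-27.83), np.float64(44.71))
 (242, 122, np.float64(-30.5), np.float64(44.57))
 (243, 216, np.float64(-33.17), np.float64(44.36))
 (244, 303, np.float64(-35.84), np.float64(44.25))
 (245, 304, np.float64(-38.5), np.float64(44.15))
 (246, 161, np.float64(-41.15), np.float64(44.35))
289 ptr 292.49 269 mark 0.0 0
290 ptr 293.24 173 mark 0.0 0
291 ptr 293.25 204 mark 0.0 0
292 ptr 293.47 238 mark 0.0 0
293 ptr 294.24 185 mark 0.0 0
294 ptr 294.26 216 mark 0.0 0
295 ptr 294.34 118 mark 0.0 0
296 ptr 0.0 0 mark 295.12 114
297 ptr 0.0 0 mark 295.01 156
298 ptr 0.0 0 mark 295.25 180
299 ptr 297.0 44 mark 295.69 161
300 ptr 294.0 52 mark 
[... 2234 characters left out ...]
  -2   0  -1   0   0  -1   0  -1   0
243 148 146 146 143 147 142 147 152 139 121 127 145 142 145 144 143 140 142 139 135 |   0  -1   0   0  -1  11  56  94  72  21   0  -2   0  -3  -1   0  -2   0   0   0
244 151 153 147 137 134 129 143 153 142 117 110 122 123 127 127 123 120 126 125 115 |  -1   0  -1  -1   0  17  71 112  98  42   5   0   0   0   0   0   0   0   0   0
245 157 157 150 129 115 115 136 153 147 121 106 105 105 108 107 104  98  99 100  97 |   0   0   0  -1   0  22  69 100  92  52  14   0   1   0   1   0   0   0   0   0
246 160 159 153 132 109 111 135 151 153 144 126 121 122 123 121 113 101  92  90  98 |   0   0  -1  -1   1  15  43  55  50  33  10   0   0  -1   1   1   2   2   1   1
```

```bash
python3 - <<'E'
from h import *
p,a=pose();print(p,a)
plan([(609.5,216,120,82.45,34,14)])
E
```

```text
[ 447.78374672 -153.24734031  125.82673605] 82.54009479403707
[28,8,0,0,34,27,8,1,0,34,28,8,0,0,34,28,8,1,0,34,27,8,0,0,34,28,8,0,0,34,28,8,1,0,34,27,8,0,0,34,28,8,1,0,34,28,8,0,0,34]
[27,8,1,0,34,28,8,0,0,34,27,8,0,0,34,28,8,1,0.1,34]
end [609.1 215.9 119.8] 82.4
```

Call:
{"op": "play_rows", "data": {"deltas": [28,8,0,0,34,27,8,1,0,34,28,8,0,0,34,28,8,1,0,34,27,8,0,0,34,28,8,0,0,34,28,8,1,0,34,27,8,0,0,34,28,8,1,0,34,28,8,0,0,34]}}

```text
t: 56.82
tool_pos: [0.5634, 0.1122, 0.1216]
orientation: [-2.362, -2.072, 0.0]
force: [1.1, -0.1, -0.1]
opening: 0.0342
gripper_force: 0.0
```

Call:
{"op": "play_rows", "data": {"deltas": [27,8,1,0,34,28,8,0,0,34,27,8,0,0,34,28,8,1,0,34,0,0,0,0,34,0,0,0,0,34,0,0,0,0,34]}}

```text
t: 57.4
tool_pos: [0.6089, 0.2153, 0.1194]
orientation: [-2.361, -2.072, 0.002]
force: [0.7, 0.2, -0.5]
opening: 0.0338
gripper_force: 0.0
```

```bash
python3 - <<'E'
from h import *
st();print(pose())
E
```

```text
{'t': 57.4, 'q': [0.2608, 0.2906, 1.4273, -0.0004, 1.4246, 0.3911], 'tool_pos': [0.6089, 0.2153, 0.1194], 'orientation': [-2.3613, -2.0721, 0.0015], 'force': [0.7048, 0.1898, -0.5301], 'opening': 0.0338, 'gripper_force': 0.0}
(array([608.85557959, 215.30697058, 119.42279656]), np.float64(82.53624098765718))
```

Call:
{"op": "play_rows", "data": {"deltas": [0,0,25,0,34,0,0,25,0,34,0,0,12,0,34,0,0,7,0,34,0,0,0,0,34,0,0,0,0,24,0,0,0,0,18,0,0,0,0,10,0,0,0,0,8,0,0,0,0,8]}}

```text
t: 58.23
tool_pos: [0.6091, 0.216, 0.0525]
orientation: [-2.361, -2.072, -0.001]
force: [-5.8, 0.4, 5.5]
opening: 0.0139
gripper_force: 8.0
```

Call:
{"op": "play_rows", "data": {"deltas": [0,0,0,0,8,0,0,0,-3,8,0,0,0,-3,8,0,0,0,0,8,0,0,0,0,8]}}

```text
t: 58.65
tool_pos: [0.6092, 0.216, 0.0525]
orientation: [-2.249, -2.193, -0.001]
force: [-5.0, -1.1, 6.4]
opening: 0.0135
gripper_force: 8.0
```

```bash
python3 - <<'E'
from h import *
st();print(pose())
E
```

```text
{'t': 58.65, 'q': [0.2612, 0.3467, 1.4855, 0.0003, 1.309, 0.2864], 'tool_pos': [0.6092, 0.216, 0.0525], 'orientation': [-2.2493, -2.1931, -0.0008], 'force': [-5.0125, -1.1098, 6.383], 'opening': 0.0135, 'gripper_force': 8.0036}
(array([609.1668226 , 215.98571552,  52.48835341]), np.float64(88.55140331658495))
```

Turned back 6°. Release, retreat to the right, and check everything.

Call:
{"op": "play_rows", "data": {"deltas": [0,0,0,0,20,0,0,0,0,34,0,0,0,0,36,0,0,-25,0,36,0,0,-35,0,36,0,0,-20,0,36,-20,-6,0,0,36,-28,-8,0,0,36,-28,-8,0,0,36,-28,-8,0,0,36]}}

```text
t: 59.48
tool_pos: [0.5762, 0.1116, 0.131]
orientation: [2.249, 2.193, 0.001]
force: [1.2, -0.9, -0.7]
opening: 0.0362
gripper_force: 0.0
```

Call:
{"op": "play_rows", "data": {"deltas": [-28,-8,0,0,36,-28,-8,0,0,36,-28,-8,0,0,36,-28,-8,0,0,36,-28,-8,0,0,36,-28,-8,0,0,36,-28,-8,0,0,36,-28,-8,0,0,36,-28,-8,0,0,36,0,0,0,0,36]}}

```text
t: 60.32
tool_pos: [0.4967, -0.142, 0.1311]
orientation: [2.253, 2.187, -0.002]
force: [0.3, 0.3, -0.1]
opening: 0.0357
gripper_force: 0.0
```

```bash
python3 - <<'E'
from h import *
st()
for n,f in(('top','t33'),('side','s33')):
    fr=[snap(n,f)['pixels'].astype(float) for _ in range(6)];c=load(f);c['pixels']=np.mean(fr,0);np.savez('pics/'+f+'.npz',**c)
gap('t33');g=load('t33')['pixels']
def ptr(v):
    r=g[v,266:276].max(1);w=np.clip(164-r,0,None);return (w@np.arange(266,276)/w.sum()).round(2)
print([ptr(v) for v in range(234,239)])
r=g[239:243,266:276,2]-g[239:243,266:276,1];r=np.clip(r,0,None);print((r@np.arange(266,276)/r.sum(1)).round(2))
tray('s33');traymap('s33');lane('s33')
E
```

```text
{'t': 60.3167, 'q': [-0.3761, -0.0643, 1.7879, -0.0021, 1.4172, -0.3463], 'tool_pos': [0.4967, -0.142, 0.1311], 'orientation': [2.2528, 2.1874, -0.0024], 'force': [0.267, 0.329, -0.1489], 'opening': 0.0357, 'gripper_force': 0.0}
P
 (234, 270, 90, np.float64(-9.15), np.float64(45.48))
 (235, 271, 100, np.float64(-11.83), np.float64(45.24))
 (236, 271, 77, np.float64(-14.49), np.float64(45.22))
 (237, 271, 66, np.float64(-17.17), np.float64(44.99))
 (238, 271, 56, np.float64(-19.84), np.float64(44.89))
 (239, 270, 16, np.float64(-22.49), np.float64(45.03))
 (240, 272, 4, np.float64(-25.35), np.float64(41.74))
 (241, 266, 0, np.float64(14.05), np.float64(757.96))
M
 (241, 75, np.float64(-27.83), np.float64(44.71))
 (242, 119, np.float64(-30.5), np.float64(44.59))
 (243, 216, np.float64(-33.17), np.float64(44.36))
 (244, 302, np.float64(-35.83), np.float64(44.32))
 (245, 300, np.float64(-38.5), np.float64(44.13))
 (246, 159, np.float64(-41.14), np.float64(44.41))
[np.float64(269.66), np.float64(270.1), np.float64(270.48), np.float64(270.66), np.float64(270.66)]
[270.74 270.81 270.92 271.
[... 1496 characters left out ...]
104 136 160 189  91  98 105 137 189 143  65  68  69  96 112 116   9   6 113 115
450   10  13  18  44  95 105 115 200 201 107  96 104 161 205 145  61  68  69  93 117 104   3  49 118 116
440   12  13  25  29  95 104 134 191 192 121  99 106 136 199 202  66  95 107 138 203 128   2 139 192 191
430   12  13  21  80  94 107 134 180 207  88  99 105 133 203 210  60  74  78 102  95  79   2 181 186 183
420   11  15  17  63  95 110 119 160 162  93  97 110 141 116 166  64  46  63  29  12  15   7 131 184 166
410   13  14  23  20  19  21  55  21  21  19  19  13  23  13  11  10  12  14  11  10   7   1 164 171 160
lane from -6 step 3: ..........................................................................
```

```bash
python3 -c "
from plant import robot
print(robot.close_job())"
```

```text
the job is handed in; nothing more can be done
None
```

The job is handed in: all six relays (four from the lane, both spares) lie flat and side by side in the tray, the lane is empty, and the pointer stands within about 0.3 mm of the red mark by the top camera; one wrong-way move pressed relay 1 onto the rollers at about 40 N at the wrist, and the tray was knocked about 25 mm mid-run, so relay 3 first landed on its wall and I reset it.

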